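Empty the type caster's catch tray and shut the storage box

TASK

Move all the finished castings from the caster's catch tray into the wooden storage box, laid flat in one layer so that the lid can close, then put the lid on the box and press both ends down until it is fully seated under its two sprung catches. Slide the emptied catch tray squarely into its bay under the caster, right up to the back stop, and leave the other things on the bench where they are.

Things in the scene. Friction and masses are not known exactly. Their poses are not given: they have to be found in the camera images.
- caster: small green bench casting machine, fixed, front towards the robot (its own -x). Its low front part is the tray bay: 251 mm wide, flat roof topping out 72 mm above the bench; 152 mm inside the mouth the body rises to about 240 mm. Origin on the bench on the centre line, 80 mm in front of the bay mouth; z up, x straight into the bay.
- bay_mouth (a point): centre of the bay's mouth at bench level, x axis straight into the bay. Side walls 207 mm apart inside, back stop 152 mm in; no floor of its own (the bench runs through). Two flared guide plates, 30 mm high, reach 28 mm out in front of the mouth and open to about 240 mm apart.
- tray: loose steel catch tray, 150 mm deep (x) x 200 mm wide (y), walls 14 mm high and 4 mm thick, floor 4 mm, about 0.4 kg, slides on the bench. Origin: centre of underside; z up; +x points to its back edge, which enters the bay first. Fully home: origin 77 mm inside the bay mouth, back edge on the stop, front edge about level with the mouth.
- tab (a point): grip point on the tray's pull tab, an upright dark steel block 44 mm (tray x) x 16 mm (tray y), standing 6 to 36 mm above the bench, its middle 118 mm in front of the tray's origin (tray -x) on the centre line. This point is 24 mm above the tray's underside.
- box: wooden storage box, fixed, 150 mm (x) x 250 mm (y), origin at the centre of its underside, z up. Inner floor 6 mm up; inner space 118 x 218 mm, up to the lid's ledge at 46 mm; above it a collar, opening 136 x 235 mm, up to 72 mm, then a splayed lead-in rim up to 83 mm.
- ledge (a point): centre of the box at the height of the ledge that carries the lid (46 mm). At the middle of each short end (box y +/-117 mm) a sprung steel tongue 40 mm wide slopes 9 mm into the opening, lowest at 58 mm up: a lid laid in the rim rests on the tongues about 23 mm above the ledge until each end is pressed down (8 to 15 N, 90 mm from its middle); the tongue then springs over the lid.
- lid: loose flat wooden lid of the storage box, 130 mm (x) x 230 mm (y) x 10 mm, about 0.25 kg, origin at the centre of its underside, z up; two darker strips near its ends. Fits the box either way round, its y along the box's y; seated, its origin is 46 mm above the bench.
- lid_top (a point): top of the lid's bar handle, 40 mm above the lid's underside, at its middle: a dark wooden bar 100 mm long (lid y), 18 mm wide (lid x), 30 mm tall above the lid's plate.
- casting1: one of three to five like finished castings (None when absent): grey metal arched spacing block 60 mm (x) x 28 mm (y) x 36 mm (z), two arch openings through its lower half, about 0.25 kg. Origin at its very middle, z up when on its feet; at the start it stands on its feet in the catch tray, 4 mm above the bench.
- casting2: one of three to five like finished castings (None when absent): grey metal arched spacing block 60 mm (x) x 28 mm (y) x 36 mm (z), two arch openings through its lower half, about 0.25 kg. Origin at its very middle, z up when on its feet; at the start it stands on its feet in the catch tray, 4 mm above the bench.
- casting3: one of three to five like finished castings (None when absent): grey metal arched spacing block 60 mm (x) x 28 mm (y) x 36 mm (z), two arch openings through its lower half, about 0.25 kg. Origin at its very middle, z up when on its feet; at the start it stands on its feet in the catch tray, 4 mm above the bench.
- casting4: one of three to five like finished castings (None when absent): grey metal arched spacing block 60 mm (x) x 28 mm (y) x 36 mm (z), two arch openings through its lower half, about 0.25 kg. Origin at its very middle, z up when on its feet; at the start it stands on its feet in the catch tray, 4 mm above the bench.
- casting5: one of three to five like finished castings (None when absent): grey metal arched spacing block 60 mm (x) x 28 mm (y) x 36 mm (z), two arch openings through its lower half, about 0.25 kg. Origin at its very middle, z up when on its feet; at the start it stands on its feet in the catch tray, 4 mm above the bench.
- brush: wooden brush, 170 mm, lying on the bench in front of the box; origin: its underside or handle line. Not part of the job, leave it alone.
- mallet: wooden mallet, 240 mm, lying on the right; origin: its underside or handle line. Not part of the job, leave it alone.
- oil_can: steel can, 60 mm across, 130 mm high, at the back; origin: its underside or handle line. Not part of the job, leave it alone.
- sort_cup: white cup, 80 mm across, 75 mm high, at the back; origin: its underside or handle line. Not part of the job, leave it alone.
- planer: dark wooden planing block 90 x 160 x 45 mm, on the left; origin: its underside or handle line. Not part of the job, leave it alone.
- stick: steel composing stick (flat tray) 200 x 50 x 22 mm, on the left; origin: its underside or handle line. Not part of the job, leave it alone.
- roll: black rubber roller standing on end, 56 mm across, 170 mm high with its spindle, on the right; origin: its underside or handle line. Not part of the job, leave it alone.
Not all that is in view belongs to the job. What is shaped like the casting3 but yellow is not meant.

How it is judged:
By the outcome, as a careful person would: the job done as asked, in the order asked, and still so for the second after the job is handed in, with the robot touching nothing.
Of casting1, casting2, casting3, casting4, casting5 only 3 to 5 are there at a start; the rules pass over those that are not, and their reading is None.
At some moment in a run one of casting1, casting2, casting3, casting4, casting5, lid may be knocked a few centimetres aside while the robot is not near it.
Once in a run the grip may slacken for a moment while it holds something.
It also fails if it takes over 210 s, if anything falls off the work surface, if the arm or the gripper's body presses on something with over 40 N, if the wrist force passes 120 N, or if a joint passes its speed limit or range.

ROBOT

A 7-joint arm with a two-finger parallel gripper is mounted at the origin on the work surface. World frame = base frame: x ahead of the robot, y to its left, z up, the work surface at z = 0. Lengths are in m, angles in degrees, forces in N, time in s.
With the tool pointing down it reaches from about 0.425 to 0.875 m from the base axis. Payload 4.7 kg.
Tool frame: the origin (TCP) lies midway between the tips of the shut fingers; the grasp point (between the pads) lies 19 mm behind it; z points along the fingers, y is the direction in which the jaws open and shut (so a half turn about z gives the same grasp; the last joint's range is limited). The gripper opens to 87 mm and grips with 3 to 60 N. Pads are 19 mm wide; open, the fingers measure 117 mm over their backs; the gripper's body (75 mm by 190 mm) begins 51 mm behind the grasp point.
Start: joints at [0.808, 18.392, -4.016, 83.108, 1.295, 78.541, -3.26], TCP at [0.65, -0, 0.223] pointing down, gripper open.
Joint ranges: [-163.93, 163.93], [-17.29, 119.83], [-79.2, 71.16], [3.27, 140.29], [-89.18, 269.18], [5.43, 117.66], [-154.24, 154.24]. Speed limits (degrees/s): [147.25, 147.25, 180, 180, 180, 180, 180].

INTERFACE

Orientations are given as [roll, pitch, yaw] about the fixed x, y, z axes, in that order (R = Rz(yaw) Ry(pitch) Rx(roll)).
In Python, from cell import env gives the robot as it stands.
- The arm moves only by the tool apply_moves, never from a script. Its argument "targets" is a list of rows, each a list of 2 entries, a list of its own where there are three numbers: the shift along the world's x, y, z in mm, then the turn, a rotation vector about the world's x, y, z in rad. A call has 1 to 8 rows; each row is the pose to reach, as a shift and turn from the pose commanded when the call began; what a row does not reach only later rows make up. A row lasts 1/10 s, in which the tool goes at most 50 mm and 8.59 degrees, less where a joint would pass 70% of its speed; a pose out of reach is approached as far as the arm can. A call with a gripper value outside its range is refused whole. "hand" is the finger opening in mm, from 0 to 87, set as the call begins (left out, the last holds). The fingers move at their own pace and stop on an object; "squeeze" is the grip in N (left out, the last holds). Time passes only in rows, so rows that repeat a pose let the fingers close. It gives the time, the measured TCP pose, the force and the opening at its end, in the units of the state.
- env.get_obs(): the state, without advancing time (a new reading comes with each control period).
- env.read_camera(name): name is "scene" or "side" or "wrist"; returns a dict with "image" (480x640x3 uint8, red, green, blue), "camera_matrix" (3x3 intrinsics, pixels), "k1" (the pictures are not rectified: a ray, as slopes to the right and down, at radius r is drawn at 1 + k1 r^2 times it, then the intrinsics apply), "camera_from_world" (4x4, takes a point from world to camera coordinates); the wrist camera has in their place "mount" (4x4, takes a point from camera to tool coordinates, whose origin is the TCP and whose axes are the flange's). Camera axes: x right, y down, z forward; pixel columns grow to the right and rows downward; lengths in m; the calibration is good to about 2 mm. A picture is of the moment at which its call begins: read the wrist's pose just before it. There is no depth.
- env.sign_off(): hands the job in, once; it reports no verdict.
Trained networks look in a picture, given as the dict that the camera call returned (one of the last four; its "shot" number tells which), for a name from the list of things; names that differ only in an ending like _2 or _b are one class to them, and where a whole thing is asked for, a point or a joint stands for the part that bears it (a point fixed in the world has none). Each returns a list of dicts, best first, with "conf" (0 to 1); they miss things now and then, are a little off and sometimes report something else, mostly with a low value. They report only what shows in the picture. A call takes as long as a camera call. They do not tell look-alikes from the thing itself.
- env.regions_of(picture, target): "region" (480x640 bool, what is visible of it) and "rect" ([left, top, right, bottom] in pixels, round what is visible of it).
The state is a dict: "time_s": time; "qpos": joint angles; "joint_velocities": joint speeds; "effort": joint torques, N m; "tool_pos": TCP position; "tool_rot": TCP orientation; "force": force on the tool from outside, world axes, zero at the start; "wrist_torque": the same for the moment, N m; "grip_width": finger opening in m.
Only numpy, scipy, OpenCV 4.12 (cv2) and the standard library are available. Lean on these libraries where they do the work, as an engineer would, in place of code of your own. Each camera call takes 0.05 s, during which the arm holds its last target. There are 200 camera calls.

## Working session

There is one attempt and no reset: what is moved stays moved. The work goes in short steps, Python scripts to look and compute and a tool call to move; the robot and the scene stay as the last step left them, time stands still between calls to the robot, and variables do not carry over. Pictures are saved under pics/ and viewed, about 12 in all and at most 16, crops included, and the job is handed in when it is done.

Besides the shell and the picture viewer there is one more tool, called after "Call:" by a JSON object that holds its "name" and its "arguments", one argument or row to a line. apply_moves: Moves the arm, as the interface text tells. Its arguments: {"type":"object","properties":{"targets":{"type":"array","items":{"type":"array"}},"hand":{"type":"number"},"squeeze":{"type":"number"}},"required":["targets"]}

```bash
ls; mkdir -p pics; python3 - <<'E'
from cell import env
import cv2
o=env.get_obs();print({k:o[k] for k in o if k in('time_s','tool_pos','tool_rot','force','grip_width')})
for n in('scene','side','wrist'):
    p=env.read_camera(n);cv2.imwrite(f'pics/{n}0.png',p['image'][:,:,::-1])
    print(n,{k:v for k,v in p.items() if k!='image'})
    for t in('casting1','lid','box','tray','tab','caster'):
        print(t,[(d['conf'],d['rect']) for d in env.regions_of(p,t)])
E
```

```text
pics
{'time_s': 0.0, 'tool_pos': array([ 6.49471161e-01, -9.68728520e-05,  2.21486407e-01]), 'tool_rot': array([-1.79894698e+02,  6.88522649e-03,  8.99976147e+01]), 'force': array([-0.36428466,  0.17761984, -0.38809501]), 'grip_width': 0.08722324919485602}
scene {'camera_matrix': array([[460.0870301 ,   0.        , 323.13576726],
       [  0.        , 460.0870301 , 238.46137568],
       [  0.        ,   0.        ,   1.        ]]), 'k1': -0.008750699107837758, 'camera_from_world': array([[-0.65520412,  0.75530028, -0.01513445,  0.37036461],
       [ 0.63727569,  0.54184038, -0.54798604, -0.33162129],
       [-0.40569355, -0.36868753, -0.83635055,  1.47628752],
       [ 0.        ,  0.        ,  0.        ,  1.        ]]), 'shot': 1}
casting1 [(0.67, [250.0, 177.7, 273.4, 208.3]), (0.66, [242.5, 134.7, 263.5, 151.5]), (0.58, [240.9, 171.1, 261.8, 195.1]), (0.44, [510.1, 274.9, 594.3, 352.5])]
lid [(0.56, [295.6, 199.9, 382.9, 275.8])]
box [(0.67, [346.4, 241.7, 471.7, 367.2]), (0.15, [269.1, 177.6, 280.4, 187.5])]
tray [(0.62, [231.6, 158.3, 290.5, 209.2])]
tab [(0.58, [231.1, 159.6, 
[... 1285 characters left out ...]
.58422940e-01, -2.85351425e-01,
         7.86699630e-02],
       [ 9.99999928e-01, -7.36670026e-05, -3.71996415e-04,
        -3.08893566e-05],
       [ 3.35508914e-04, -2.85351471e-01,  9.58422885e-01,
        -1.62419062e-01],
       [ 0.00000000e+00,  0.00000000e+00,  0.00000000e+00,
         1.00000000e+00]]), 'shot': 3}
casting1 [(0.78, [206.0, 407.7, 260.9, 416.2]), (0.71, [166.9, 399.7, 198.0, 416.6])]
lid [(0.95, [44.6, 136.6, 292.6, 271.9]), (0.6, [304.1, 329.8, 448.6, 400.9])]
box [(0.59, [81.6, 0.0, 307.2, 65.7])]
tray [(0.75, [173.3, 364.2, 266.1, 419.5])]
tab [(0.97, [178.1, 364.0, 266.4, 419.4]), (0.66, [439.7, 230.4, 550.4, 327.3])]
caster [(0.85, [324.0, 361.2, 452.6, 396.7])]
```

```bash
python3 - <<'E'
import cv2
im=cv2.imread('pics/scene0.png');cv2.imwrite('pics/sc.png',cv2.resize(im[60:420,60:540],(800,600),interpolation=cv2.INTER_CUBIC))
im=cv2.imread('pics/side0.png');cv2.imwrite('pics/si.png',cv2.resize(im[80:380,150:550],(800,600),interpolation=cv2.INTER_CUBIC))
E
```

```text
(no output)
```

View pics/sc.png

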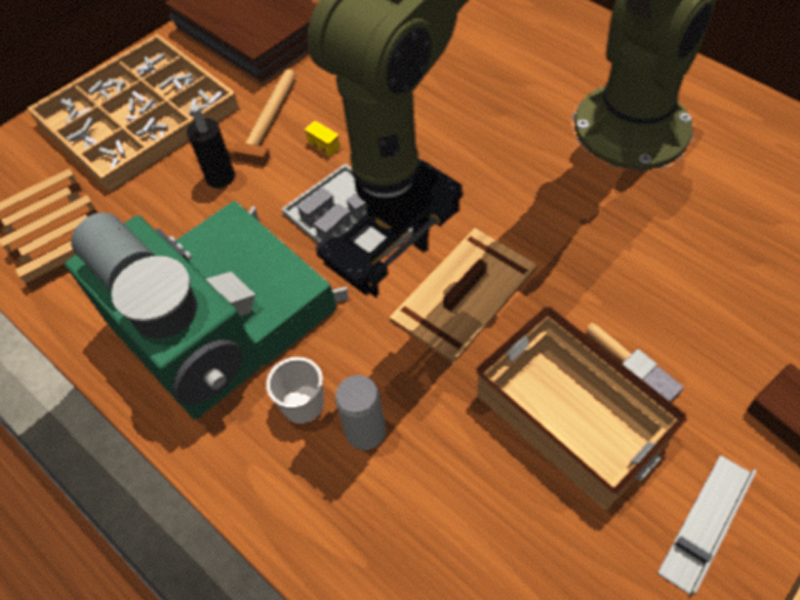

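View pics/si.png

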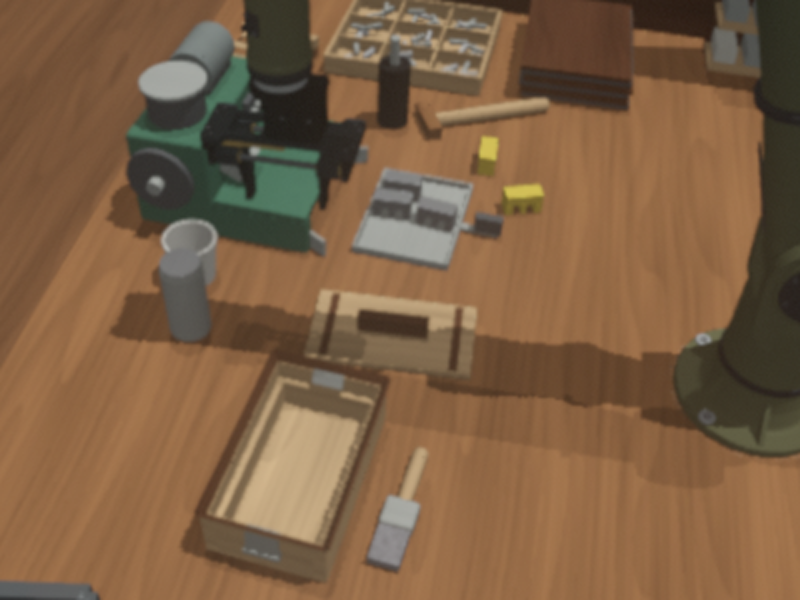

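Both views show three grey castings in the tray (side view around 345–370,180–190), two yellow look-alikes outside it, the lid between tray and box, and the caster up-left of the tray.

```bash
cat > h.py <<'E'
import numpy as np, cv2
from cell import env
from scipy.spatial.transform import Rotation as R
def shot(n):
    o=env.get_obs(); p=env.read_camera(n)
    if n=='wrist':
        T=np.eye(4);T[:3,:3]=R.from_euler('xyz',o['tool_rot'],degrees=True).as_matrix();T[:3,3]=o['tool_pos']
        p['W']=T@p['mount']
    else: p['W']=np.linalg.inv(p['camera_from_world'])
    return p
def rays(p,uv):
    K=p['camera_matrix'];d=(np.atleast_2d(uv).astype(float)-K[:2,2])/K[0,0];s=d.copy()
    for _ in range(10): s=d/(1+p['k1']*(s**2).sum(1,keepdims=True))
    return np.c_[s,np.ones(len(s))]@p['W'][:3,:3].T
def onz(p,uv,z):
    r=rays(p,uv);c=p['W'][:3,3];return (c+r*((z-c[2])/r[:,2])[:,None])[:,:2]
def proj(p,X):
    X=np.atleast_2d(X);c=(X-p['W'][:3,3])@p['W'][:3,:3];s=c[:,:2]/c[:,2:]
    s=s*(1+p['k1']*(s**2).sum(1,keepdims=True));return s*p['camera_matrix'][0,0]+p['camera_matrix'][:2,2]
def save(p,name,rect=None,im=None):
    im=p['image'] if im is None else im
    im=im[:,:,::-1].copy()
    if rect: im=im[rect[1]:rect[3],rect[0]:rect[2]];k=min(800/im.shape[1],600/im.shape[0]);im=cv2.resize(im,None,fx=k,fy=k,interpolation=cv2.INTER_CUBIC)
    cv2.imwrite('pics/'+name+'.png',im)
def rect3(reg): return cv2.minAreaRect(np.argwhere(reg)[:,::-1].astype(np.float32))
E
python3 - <<'E'
from h import *
p=shot('side')
f=lambda x,y,z:np.round(onz(p,[[150+x/2,80+y/2]],z)[0],3)
print('tray corners',f(386,170,.014),f(473,182,.014),f(446,266,.014),f(354,250,.014),'tab',f(488,218,.036))
print('lid',f(319,292,.01),f(476,305,.01),f(471,376,.01),f(306,362,.01))
print('box rim',f(276,358,.083),f(387,375,.083),f(328,560,.083),f(206,515,.083))
print('castings',[f(*a,.04) for a in((404,178),(392,197),(437,207))])
print('guides',f(320,250,0.0),f(364,158,0))
E
```

```text
tray corners [ 0.578 -0.347] [ 0.432 -0.348] [ 0.447 -0.14 ] [ 0.589 -0.144] tab [ 0.397 -0.237]
lid [ 0.621 -0.049] [ 0.393 -0.072] [0.383 0.062] [0.608 0.085]
box rim [0.629 0.147] [0.486 0.145] [0.5   0.413] [0.645 0.388]
castings [array([ 0.541, -0.301]), array([ 0.551, -0.25 ]), array([ 0.478, -0.241])]
guides [ 0.644 -0.148] [ 0.624 -0.389]
```

Call:
{"name": "apply_moves", "arguments": {
  "targets": [
    [[-40,-70,27],[0,0,0]],
    [[-80,-105,53],[0,0,0]],
    [[-100,-140,80],[0,0,0]],
    [[-110,-180,80],[0,0,0]],
    [[-120,-210,80],[0,0,0]],
    [[-120,-210,80],[0,0,0]],
    [[-120,-210,80],[0,0,0]]
  ]
}}

```text
time_s: 1.8
tool_pos: [0.5291, -0.2128, 0.3032]
tool_rot: [179.9, 0.0, 89.7]
force: [0.1, 1.3, 0.2]
grip_width: 0.0866
```

```bash
python3 - <<'E'
from h import *
o=env.get_obs();print(o['time_s'],o['tool_pos'],o['tool_rot'],o['qpos'])
p=shot('wrist');save(p,'w1')
for t,z in(('casting1',.03),('tray',.014),('lid',.01),('caster',.072)):
    for d in env.regions_of(p,t):
        c,s,a=rect3(d['region']);b=onz(p,cv2.boxPoints((c,s,a)),z)
        print(t,d['conf'],np.round(d['rect']),np.round(b.mean(0),3),np.round(b,3).tolist())
E
```

```text
1.8 [ 0.52905736 -0.21276672  0.30319122] [1.79940287e+02 4.59055378e-02 8.96969140e+01] [15.5150751   6.99634394  4.1148805  87.72013472 -0.47885654 85.23001427
 19.33556808]
casting1 0.94 [146. 260. 204. 301.] [ 0.355 -0.313] [[0.315, -0.309], [0.387, -0.282], [0.396, -0.317], [0.323, -0.345]]
casting1 0.83 [246. 209. 297. 247.] [ 0.48  -0.245] [[0.446, -0.259], [0.454, -0.222], [0.514, -0.232], [0.507, -0.269]]
casting1 0.82 [302. 259. 352. 286.] [ 0.545 -0.303] [[0.515, -0.283], [0.575, -0.284], [0.576, -0.322], [0.515, -0.322]]
casting1 0.66 [220. 326. 248. 377.] [ 0.423 -0.413] [[0.409, -0.373], [0.442, -0.373], [0.437, -0.454], [0.403, -0.454]]
casting1 0.62 [310. 217. 361. 247.] [ 0.553 -0.254] [[0.522, -0.237], [0.582, -0.234], [0.585, -0.271], [0.523, -0.274]]
tray 0.77 [185. 140. 369. 308.] [ 0.482 -0.247] [[0.354, -0.337], [0.389, -0.138], [0.597, -0.154], [0.59, -0.357]]
lid 0.89 [182.   0. 400.  70.] [ 0.506 -0.035] [[0.393, 0.0], [0.62, -0.001], [0.624, -0.07], [0.386, -0.069]]
lid 0.33 [184. 142. 372. 304.] [ 0.482 -0.248] [[0.351, -0.341], [0.386, -0.138], [0.599, -0.154], [0.591, -0.361]]
caster 0.97 [382. 130. 640. 326.] [ 0.746 -0.248] [[0.598, -0.137], [0.862, -0.137], [0.917, -0.361], [0.608, -0.358]]
```

View pics/w1.png

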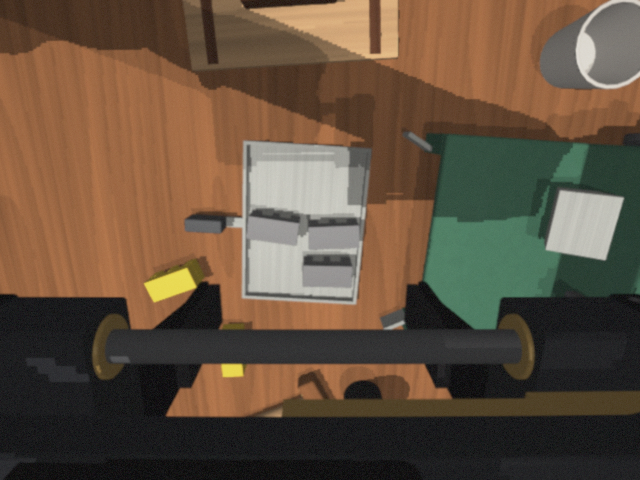

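The view shows exactly three castings: A (275,227), B (333,233) and C (328,270), long axes roughly along x, and the two yellow decoys left and below. I'll fit poses by matching model outlines to the regions.

```bash
cat >> h.py <<'E'
from scipy.optimize import minimize
def box3(a,b,z0,z1): return np.array([[x,y,z] for x in(-a/2,a/2) for y in(-b/2,b/2) for z in(z0,z1)])
CAST=box3(.06,.028,-.018,.018)
LID=box3(.13,.23,0,.01)
TRAY=box3(.15,.2,0,.014)
def pose(V,x,y,yaw,z):
    c,s=np.cos(yaw),np.sin(yaw);return V@np.array([[c,s,0],[-s,c,0],[0,0,1]])+[x,y,z]
def fit(p,reg,V,z,x0):
    "fit (x,y,yaw deg) of convex body V to the outline of a region"
    h=cv2.convexHull(np.argwhere(reg)[:,::-1].astype(np.int32));K=4
    m=np.zeros((480*2,640*2),np.uint8);cv2.fillConvexPoly(m,h*2,1);m=m>0
    def cost(q):
        u=proj(p,pose(V,q[0],q[1],np.radians(q[2]),z));n=np.zeros(m.shape,np.uint8)
        cv2.fillConvexPoly(n,cv2.convexHull((u*2*16).astype(np.int32)),1,shift=4);n=n>0
        return 1-(m&n).sum()/(m|n).sum()
    best=None
    for a in(-12,0,12):
        x=np.r_[x0[:2],x0[2]+a]
        r=minimize(cost,x,method='Nelder-Mead',options=dict(initial_simplex=[x,x+[.01,0,0],x+[0,.01,0],x+[0,0,8]],xatol=1e-4,fatol=1e-4))
        if best is None or r.fun<best.fun: best=r
    return best.x,round(1-best.fun,3)
def grey(p,reg):
    c=p['image'][reg].astype(int).mean(0);return c[0]-c[2]<40
def castings(p,z=.022,yaw=0,lim=.3):
    out=[]
    for d in env.regions_of(p,'casting1'):
        if d['conf']<lim or not grey(p,d['region']): continue
        c=onz(p,np.argwhere(d['region'])[:,::-1].mean(0),z)[0]
        q,i=fit(p,d['region'],CAST,z,[c[0],c[1],yaw]);out.append((q,i,d['conf']));print('casting',np.round(q,4),'iou',i,d['conf'])
    return out
E
python3 - <<'E'
from h import *
p=shot('wrist');castings(p)
for n in('wrist','side','scene'):
    p=shot(n);save(p,'x_'+n)
    for t,V,g in(('tray',TRAY,[.51,-.245,0]),('lid',LID,[.5,.005,-84])):
        for d in env.regions_of(p,t)[:1]: print(n,t,d['conf'],d['rect'],fit(p,d['region'],V,0,g))
    for d in env.regions_of(p,'box')[:1]: print(n,'box',d['conf'],d['rect'],fit(p,d['region'],box3(.15,.25,0,.08),0,[.565,.27,0]))
E
```

```text
casting [ 0.5449 -0.304  -0.6283] iou 0.959 0.98
casting [ 0.4807 -0.2469 -8.5401] iou 0.984 0.91
casting [ 0.5523 -0.255  -0.1455] iou 0.983 0.86
wrist tray 0.56 [183.1, 143.0, 368.2, 310.0] (array([ 0.51469831, -0.24940009, -4.0436963 ]), np.float64(0.809))
wrist lid 0.7 [182.3, 0.0, 401.1, 78.1] (array([ 5.05221280e-01,  1.10140811e-03, -8.65885412e+01]), np.float64(0.992))
side tray 0.83 [324.9, 168.1, 403.8, 216.0] (array([  0.48868968,  -0.24139645, -46.95719782]), np.float64(0.828))
side lid 0.8 [300.3, 225.5, 388.6, 271.6] (array([ 5.03959912e-01,  4.99681548e-04, -8.69237436e+01]), np.float64(0.963))
side box 0.72 [251.6, 253.6, 347.4, 373.4] (array([ 0.57184181,  0.265966  , -5.38797598]), np.float64(0.94))
scene tray 0.69 [230.5, 158.0, 312.0, 228.4] (array([ 0.51344724, -0.24744814, -3.7288055 ]), np.float64(0.827))
scene lid 0.7 [294.0, 198.6, 382.8, 277.6] (array([ 5.03910140e-01,  3.89863828e-03, -8.70687915e+01]), np.float64(0.981))
scene box 0.89 [345.9, 242.7, 472.3, 365.8] (array([ 0.57129053,  0.26871095, -5.68110392]), np.float64(0.939))
```

Call:
{"name": "apply_moves", "arguments": {
  "targets": [
    [[5,-30,-40],[0,0,0]],
    [[10,-60,-80],[0,0,0]],
    [[16,-91,-115],[0,0,0]],
    [[16,-91,-160],[0,0,0]],
    [[16,-91,-200],[0,0,0]],
    [[16,-91,-210],[0,0,0]],
    [[16,-91,-210],[0,0,0]],
    [[16,-91,-210],[0,0,0]]
  ],
  "hand": 76,
  "squeeze": 30
}}

```text
time_s: 3.55
tool_pos: [0.5475, -0.3016, 0.0949]
tool_rot: [179.8, 0.1, 90.0]
force: [1.1, 0.5, 0.4]
grip_width: 0.0763
```

```bash
python3 - <<'E'
from h import *
o=env.get_obs();print(o['time_s'],o['tool_pos'],o['tool_rot'])
p=shot('wrist');castings(p)
E
```

```text
3.55 [ 0.54750525 -0.30155607  0.09491764] [1.79819283e+02 8.64534455e-02 9.00208437e+01]
casting [ 0.5529 -0.2553  1.5848] iou 0.982 0.87
casting [ 0.5455 -0.3045 -2.2221] iou 0.977 0.86
casting [ 0.4818 -0.2471 -7.6471] iou 0.957 0.76
```

Call:
{"name": "apply_moves", "arguments": {
  "targets": [
    [[-2,-3,-30],[0,0,0]],
    [[-2,-3,-60],[0,0,0]],
    [[-2,-3,-73],[0,0,0]],
    [[-2,-3,-73],[0,0,0]],
    [[-2,-3,-73],[0,0,0]]
  ]
}}

```text
time_s: 4.15
tool_pos: [0.5452, -0.3044, 0.0213]
tool_rot: [179.9, 0.1, 90.0]
force: [0.9, 0.4, 1.0]
grip_width: 0.0762
```

Call:
{"name": "apply_moves", "arguments": {
  "targets": [
    [[0,0,0],[0,0,0]],
    [[0,0,0],[0,0,0]],
    [[0,0,0],[0,0,0]],
    [[0,0,0],[0,0,0]],
    [[0,0,0],[0,0,0]],
    [[0,0,0],[0,0,0]]
  ],
  "hand": 50
}}

```text
time_s: 4.75
tool_pos: [0.5449, -0.3043, 0.0207]
tool_rot: [179.9, 0.0, 90.0]
force: [0.2, -0.5, 5.0]
grip_width: 0.0595
```

Call:
{"name": "apply_moves", "arguments": {
  "targets": [
    [[0,0,20],[0,0,0]],
    [[0,0,60],[0,0,0]],
    [[0,0,100],[0,0,0]],
    [[0,0,140],[0,0,0]],
    [[0,0,160],[0,0,0]],
    [[0,0,160],[0,0,0]]
  ]
}}

```text
time_s: 5.35
tool_pos: [0.5455, -0.305, 0.1828]
tool_rot: [179.7, 0.1, 90.0]
force: [0.1, 0.5, -2.2]
grip_width: 0.0598
```

Call:
{"name": "apply_moves", "arguments": {
  "targets": [
    [[3,50,20],[0,0,0]],
    [[6,98,20],[0,0,0]],
    [[9,146,20],[0,0,0]],
    [[12,194,20],[0,0,0]],
    [[15,242,20],[0,0,0]],
    [[18,290,20],[0,0,0]],
    [[20,338,20],[0,0,0]],
    [[22,386,20],[0,0,0]]
  ]
}}

```text
time_s: 6.15
tool_pos: [0.5644, 0.0836, 0.1968]
tool_rot: [-179.8, 0.0, 90.0]
force: [0.1, -0.2, -1.6]
grip_width: 0.06
```

Call:
{"name": "apply_moves", "arguments": {
  "targets": [
    [[1,48,0],[0,0,-0.03]],
    [[2,96,0],[0,0,-0.06]],
    [[3,140,0],[0,0,-0.096]],
    [[4,165,0],[0,0,-0.096]],
    [[4,180,0],[0,0,-0.096]],
    [[4,180,0],[0,0,-0.096]],
    [[4,180,0],[0,0,-0.096]]
  ]
}}

```text
time_s: 6.85
tool_pos: [0.57, 0.2597, 0.1983]
tool_rot: [-179.9, 0.1, 84.4]
force: [0.1, -0.0, -1.8]
grip_width: 0.0598
```

```bash
python3 - <<'E'
from h import *
o=env.get_obs();print(o['time_s'],o['tool_pos'],o['tool_rot'],o['qpos'])
p=shot('wrist')
for d in env.regions_of(p,'box')[:1]: print(d['conf'],d['rect'])
im=p['image'].copy()
for V,z in((box3(.136,.235,.072,.072),0),(box3(.118,.218,.046,.046),0),(box3(.118,.218,.006,.006),0)):
    V=V[[0,2,6,4]]; cv2.polylines(im,[np.int32(proj(p,pose(V,.5715,.267,np.radians(-5.5),0)))],True,(255,0,0))
save(p,'w2',im=im)
E
```

```text
6.85 [0.57003244 0.25973691 0.19827926] [-1.79923355e+02  1.47409101e-01  8.44124828e+01] [-16.29361728  16.87360822 -13.11157131  88.19316061   3.98003652
  75.52945893 -35.45244193]
0.82 [197.0, 37.3, 435.1, 370.6]
```

View pics/w2.png

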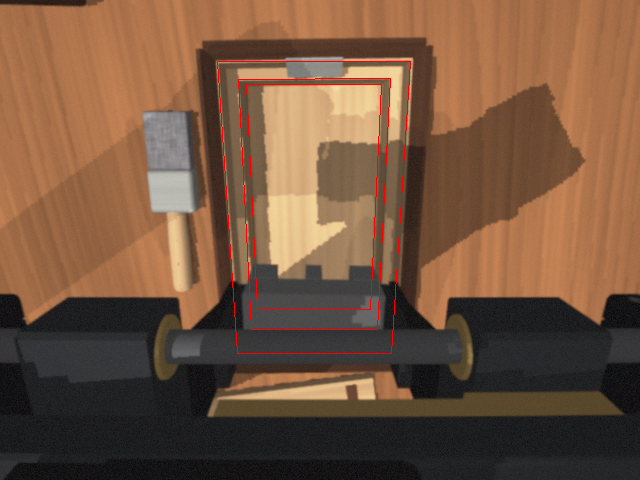

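The box overlay fits within a few pixels; casting C is still held (315,305). I'm placing it at the middle of the box.

Call:
{"name": "apply_moves", "arguments": {
  "targets": [
    [[1,7,-40],[0,0,0]],
    [[1,7,-80],[0,0,0]],
    [[1,7,-120],[0,0,0]],
    [[1,7,-150],[0,0,0]],
    [[1,7,-165],[0,0,0]],
    [[1,7,-172],[0,0,0]],
    [[1,7,-172],[0,0,0]],
    [[1,7,-172],[0,0,0]]
  ]
}}

```text
time_s: 7.75
tool_pos: [0.5725, 0.2693, 0.0295]
tool_rot: [179.8, -0.1, 84.5]
force: [0.5, 0.9, -1.1]
grip_width: 0.0597
```

Call:
{"name": "apply_moves", "arguments": {
  "targets": [
    [[0,0,-2],[0,0,0]],
    [[0,0,-2],[0,0,0]],
    [[0,0,-2],[0,0,0]],
    [[0,0,-2],[0,0,0]]
  ],
  "hand": 72
}}

```text
time_s: 8.15
tool_pos: [0.5714, 0.2692, 0.0262]
tool_rot: [179.9, -0.0, 84.5]
force: [-0.4, 0.0, 0.2]
grip_width: 0.0714
```

Call:
{"name": "apply_moves", "arguments": {
  "targets": [
    [[0,0,20],[0,0,0]],
    [[0,0,60],[0,0,0]],
    [[0,0,110],[0,0,0]],
    [[0,0,160],[0,0,0]],
    [[-2,-30,200],[0,0,0]],
    [[-5,-75,220],[0,0,0]],
    [[-9,-122,225],[0,0,0]],
    [[-14,-170,230],[0,0,0]]
  ]
}}

```text
time_s: 8.95
tool_pos: [0.5571, 0.0977, 0.2571]
tool_rot: [179.9, -0.0, 84.6]
force: [0.7, -0.2, -0.3]
grip_width: 0.0725
```

Call:
{"name": "apply_moves", "arguments": {
  "targets": [
    [[-5,-43,0],[0,0,0.14]],
    [[-10,-87,0],[0,0,0.28]],
    [[-15,-130,0],[0,0,0.42]],
    [[-20,-174,0],[0,0,0.56]],
    [[-26,-218,0],[0,0,0.7]],
    [[-32,-260,0],[0,0,0.84]],
    [[-40,-305,0],[0,0,0.98]],
    [[-47,-348,0],[0,0,1.12]]
  ]
}}

```text
time_s: 9.75
tool_pos: [0.5102, -0.2473, 0.256]
tool_rot: [180.0, 0.1, 148.3]
force: [0.8, -0.7, 0.3]
grip_width: 0.0716
```

Call:
{"name": "apply_moves", "arguments": {
  "targets": [
    [[0,0,0],[0,0,0.14]],
    [[0,0,0],[0,0,0.28]],
    [[0,0,0],[0,0,0.42]],
    [[0,0,0],[0,0,0.5]],
    [[0,0,0],[0,0,0.53]],
    [[0,0,0],[0,0,0.53]]
  ],
  "hand": 48
}}

```text
time_s: 10.35
tool_pos: [0.5107, -0.2456, 0.2558]
tool_rot: [180.0, 0.0, 178.3]
force: [0.0, -0.4, 0.7]
grip_width: 0.0485
```

```bash
python3 - <<'E'
from h import *
o=env.get_obs();print(o['time_s'],o['tool_pos'],o['tool_rot'],o['qpos'])
p=shot('wrist');castings(p);save(p,'w3')
E
```

```text
10.35 [ 0.51074747 -0.2456135   0.25576864] [1.79994722e+02 1.83538741e-02 1.78316445e+02] [ 19.9979208    7.37433876   3.31888095  92.63276927  -0.44417513
  79.99029772 111.68294921]
casting [ 0.5529 -0.256   1.8456] iou 0.977 0.98
casting [ 0.4808 -0.2474 -8.729 ] iou 0.968 0.73
```

Call:
{"name": "apply_moves", "arguments": {
  "targets": [
    [[-15,-1,-40],[0,0,-0.06]],
    [[-30,-2,-85],[0,0,-0.12]],
    [[-30,-2,-130],[0,0,-0.12]],
    [[-30,-2,-175],[0,0,-0.12]],
    [[-30,-2,-215],[0,0,-0.12]],
    [[-30,-2,-235],[0,0,-0.12]],
    [[-30,-2,-235],[0,0,-0.12]],
    [[-30,-2,-235],[0,0,-0.12]]
  ]
}}

```text
time_s: 11.25
tool_pos: [0.4811, -0.2478, 0.0211]
tool_rot: [-180.0, 0.0, 171.5]
force: [-0.3, -0.2, 0.8]
grip_width: 0.0483
```

Call:
{"name": "apply_moves", "arguments": {
  "targets": [
    [[0,0,0],[0,0,0]],
    [[0,0,0],[0,0,0]],
    [[0,0,0],[0,0,0]],
    [[0,0,0],[0,0,0]],
    [[0,0,0],[0,0,0]],
    [[0,0,0],[0,0,0]]
  ],
  "hand": 20
}}

```text
time_s: 11.85
tool_pos: [0.4815, -0.2479, 0.0217]
tool_rot: [-180.0, 0.1, 171.5]
force: [-1.4, 0.3, 5.4]
grip_width: 0.0278
```

Call:
{"name": "apply_moves", "arguments": {
  "targets": [
    [[0,0,20],[0,0,0]],
    [[0,0,60],[0,0,0]],
    [[0,0,110],[0,0,0]],
    [[0,0,150],[0,0,0]],
    [[0,0,170],[0,0,0]],
    [[0,0,170],[0,0,0]]
  ]
}}

```text
time_s: 12.45
tool_pos: [0.4825, -0.2486, 0.1938]
tool_rot: [-179.9, 0.4, 171.5]
force: [0.1, -0.8, -2.0]
grip_width: 0.0277
```

Call:
{"name": "apply_moves", "arguments": {
  "targets": [
    [[8,48,10],[0,0,0]],
    [[16,96,10],[0,0,0]],
    [[24,144,10],[0,0,0]],
    [[32,192,10],[0,0,0]],
    [[40,240,10],[0,0,0]],
    [[48,288,10],[0,0,0]],
    [[56,336,10],[0,0,0]],
    [[64,384,10],[0,0,0]]
  ]
}}

```text
time_s: 13.25
tool_pos: [0.5435, 0.1378, 0.1979]
tool_rot: [-179.9, -0.2, 171.5]
force: [1.0, -0.4, -2.0]
grip_width: 0.0278
```

Call:
{"name": "apply_moves", "arguments": {
  "targets": [
    [[8,48,0],[0,0,0.02]],
    [[16,96,0],[0,0,0.052]],
    [[24,140,0],[0,0,0.052]],
    [[30,170,0],[0,0,0.052]],
    [[32,190,0],[0,0,0.052]],
    [[32,196,0],[0,0,0.052]],
    [[32,196,0],[0,0,0.052]],
    [[32,196,0],[0,0,0.052]]
  ]
}}

```text
time_s: 14.05
tool_pos: [0.5768, 0.3302, 0.1994]
tool_rot: [-179.9, -0.1, 174.4]
force: [-0.0, -1.0, -1.7]
grip_width: 0.0276
```

```bash
python3 - <<'E'
from h import *
o=env.get_obs();print(o['time_s'],o['tool_pos'],o['tool_rot'],o['grip_width'])
p=shot('wrist');castings(p,z=.024)
for n in('wrist','side','scene'):
  if n!='wrist':p=shot(n)
  im=p['image'].copy()
  for V,z in((box3(.136,.235,.072,.072),0),(box3(.118,.218,.046,.046),0),(box3(.15,.25,.083,.083),0)):
    V=V[[0,2,6,4]]; cv2.polylines(im,[np.int32(proj(p,pose(V,.5715,.267,np.radians(-5.5),0)))],True,(255,0,0))
  save(p,'b_'+n,im=im) if n=='wrist' else save(p,'b_'+n,[240,220,480,380],im)
a=cv2.imread('pics/b_side.png');b=cv2.imread('pics/b_wrist.png');cv2.imwrite('pics/b.png',np.hstack([cv2.resize(a,(400,300)),cv2.resize(b,(400,300))]))
E
```

```text
14.05 [0.57675615 0.3302232  0.19936402] [-1.79874446e+02 -6.27459829e-02  1.74368662e+02] 0.02764976051425389
casting [ 0.5721  0.2695 -9.3196] iou 0.929 0.95
casting [  0.6543   0.3222 -71.8823] iou 0.279 0.81
```

View pics/b_wrist.png

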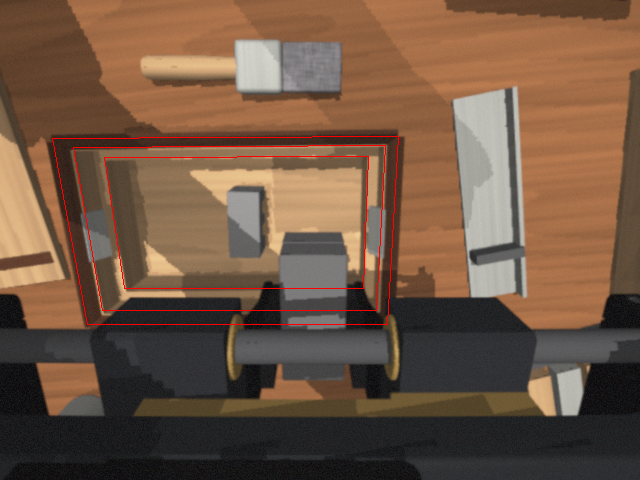

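C stands centred in the box (247,220), A is held at (313,310), and the box outline agrees to about 2 mm.

Call:
{"name": "apply_moves", "arguments": {
  "targets": [
    [[1,3,-40],[0,0,0]],
    [[1,3,-80],[0,0,0]],
    [[1,3,-120],[0,0,0]],
    [[1,3,-150],[0,0,0]],
    [[1,3,-168],[0,0,0]],
    [[1,3,-174],[0,0,0]],
    [[1,3,-175],[0,0,0]],
    [[1,3,-175],[0,0,0]]
  ]
}}

```text
time_s: 15.05
tool_pos: [0.5787, 0.3356, 0.027]
tool_rot: [179.9, 0.1, 174.4]
force: [-0.3, 0.4, -1.9]
grip_width: 0.028
```

Call:
{"name": "apply_moves", "arguments": {
  "targets": [
    [[0,0,0],[0,0,0]],
    [[0,0,0],[0,0,0]],
    [[0,0,0],[0,0,0]],
    [[0,0,0],[0,0,0]]
  ],
  "hand": 48
}}

```text
time_s: 15.45
tool_pos: [0.5781, 0.3356, 0.0263]
tool_rot: [180.0, 0.1, 174.5]
force: [0.6, 0.0, -0.0]
grip_width: 0.0464
```

Call:
{"name": "apply_moves", "arguments": {
  "targets": [
    [[0,0,20],[0,0,0]],
    [[0,0,60],[0,0,0]],
    [[0,0,110],[0,0,0]],
    [[0,0,150],[0,0,0]],
    [[-2,-30,190],[0,0,0]],
    [[-6,-77,205],[0,0,0]],
    [[-12,-125,210],[0,0,0]],
    [[-18,-173,210],[0,0,0]]
  ]
}}

```text
time_s: 16.25
tool_pos: [0.5601, 0.1611, 0.2375]
tool_rot: [179.9, 0.2, 174.5]
force: [1.0, -0.3, -0.1]
grip_width: 0.0478
```

Call:
{"name": "apply_moves", "arguments": {
  "targets": [
    [[0,-48,0],[0,0,0.01]],
    [[0,-96,0],[0,0,0.03]],
    [[0,-144,0],[0,0,0.05]],
    [[0,-192,0],[0,0,0.07]],
    [[0,-240,0],[0,0,0.1]],
    [[-5,-288,0],[0,0,0.12]],
    [[-10,-336,0],[0,0,0.12]],
    [[-15,-384,0],[0,0,0.12]]
  ]
}}

```text
time_s: 17.05
tool_pos: [0.5443, -0.2235, 0.2361]
tool_rot: [-180.0, 0.1, -178.6]
force: [0.7, -0.6, 0.8]
grip_width: 0.0481
```

Call:
{"name": "apply_moves", "arguments": {
  "targets": [
    [[0,-25,0],[0,0,0]],
    [[0,-25,0],[0,0,0]],
    [[0,-25,0],[0,0,0]]
  ]
}}

```text
time_s: 17.35
tool_pos: [0.5447, -0.2464, 0.2356]
tool_rot: [179.9, 0.0, -178.7]
force: [0.9, 0.2, 1.0]
grip_width: 0.0481
```

```bash
python3 - <<'E'
from h import *
o=env.get_obs();print(o['time_s'],o['tool_pos'],o['tool_rot'],o['grip_width'])
p=shot('wrist');castings(p);save(p,'w4')
p=shot('side');save(p,'s4')
E
```

```text
17.35 [ 0.54474781 -0.24643647  0.23558985] [ 1.79944083e+02  1.29688038e-02 -1.78708537e+02] 0.048140069703334086
casting [ 0.5537 -0.2562  1.7004] iou 0.979 0.73
```

Call:
{"name": "apply_moves", "arguments": {
  "targets": [
    [[9,-10,-45],[0,0,0]],
    [[9,-10,-90],[0,0,0]],
    [[9,-10,-135],[0,0,0]],
    [[9,-10,-175],[0,0,0]],
    [[9,-10,-205],[0,0,0]],
    [[9,-10,-214],[0,0,0]],
    [[9,-10,-214],[0,0,0]],
    [[9,-10,-214],[0,0,0]]
  ]
}}

```text
time_s: 18.3
tool_pos: [0.5553, -0.2566, 0.0235]
tool_rot: [-180.0, 0.2, -178.6]
force: [-0.1, 0.2, -1.2]
grip_width: 0.0478
```

Call:
{"name": "apply_moves", "arguments": {
  "targets": [
    [[0,0,0],[0,0,0]],
    [[0,0,0],[0,0,0]],
    [[0,0,0],[0,0,0]],
    [[0,0,0],[0,0,0]],
    [[0,0,0],[0,0,0]],
    [[0,0,0],[0,0,0]]
  ],
  "hand": 20
}}

```text
time_s: 18.9
tool_pos: [0.5543, -0.2567, 0.0225]
tool_rot: [-180.0, 0.1, -178.7]
force: [-1.3, 0.6, 4.5]
grip_width: 0.0276
```

Call:
{"name": "apply_moves", "arguments": {
  "targets": [
    [[0,0,20],[0,0,0]],
    [[0,0,60],[0,0,0]],
    [[0,0,110],[0,0,0]],
    [[0,0,150],[0,0,0]],
    [[0,0,180],[0,0,0]],
    [[0,0,180],[0,0,0]]
  ]
}}

```text
time_s: 19.5
tool_pos: [0.5561, -0.258, 0.2065]
tool_rot: [-179.8, 0.4, -178.7]
force: [0.6, 0.3, -2.3]
grip_width: 0.0282
```

Call:
{"name": "apply_moves", "arguments": {
  "targets": [
    [[0,48,0],[0,0,0]],
    [[0,96,0],[0,0,0]],
    [[1,144,0],[0,0,-0.02]],
    [[2,192,0],[0,0,-0.04]],
    [[4,240,0],[0,0,-0.06]],
    [[6,288,0],[0,0,-0.08]],
    [[8,336,0],[0,0,-0.1]],
    [[9,384,0],[0,0,-0.119]]
  ]
}}

```text
time_s: 20.3
tool_pos: [0.5615, 0.1287, 0.1993]
tool_rot: [-179.9, -0.2, 174.5]
force: [1.1, 0.4, -2.2]
grip_width: 0.0276
```

Call:
{"name": "apply_moves", "arguments": {
  "targets": [
    [[0,45,0],[0,0,0]],
    [[0,70,0],[0,0,0]],
    [[0,77,0],[0,0,0]],
    [[0,77,0],[0,0,0]],
    [[0,77,0],[0,0,0]]
  ]
}}

```text
time_s: 20.8
tool_pos: [0.5627, 0.202, 0.2003]
tool_rot: [-179.9, -0.1, 174.4]
force: [0.3, -0.6, -1.9]
grip_width: 0.0277
```

```bash
python3 - <<'E'
from h import *
o=env.get_obs();print(o['time_s'],o['tool_pos'],o['tool_rot'],o['grip_width'])
p=shot('wrist');castings(p,z=.024)
im=p['image'].copy()
for V,z in((box3(.136,.235,.072,.072),0),(box3(.118,.218,.046,.046),0),(box3(.15,.25,.083,.083),0)):
    V=V[[0,2,6,4]]; cv2.polylines(im,[np.int32(proj(p,pose(V,.5715,.269,np.radians(-5.5),0)))],True,(255,0,0))
save(p,'w5',im=im)
E
```

```text
20.8 [0.56271489 0.20198008 0.20029164] [-1.79882029e+02 -8.31631274e-02  1.74394870e+02] 0.027711246033554585
casting [ 0.5783  0.3358 -5.7321] iou 0.981 0.93
casting [  0.6365   0.195  -94.7121] iou 0.277 0.72
```

View pics/w5.png

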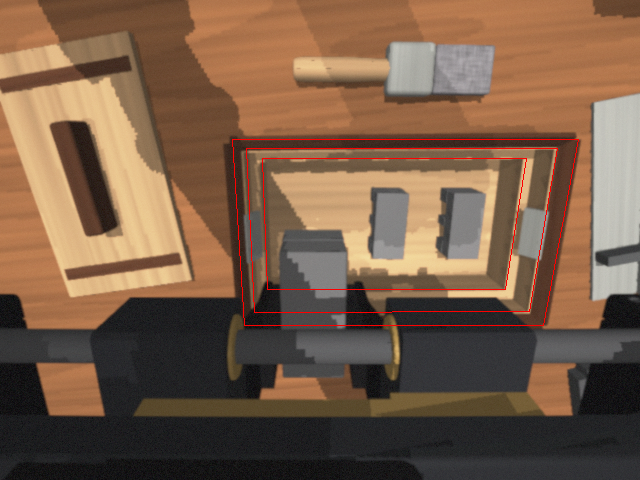

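Both castings stand upright in the box at (390,222) and (463,222), and B is held. The lid has turned, so it was probably knocked and I'll measure it again.

Call:
{"name": "apply_moves", "arguments": {
  "targets": [
    [[2,2,-40],[0,0,0]],
    [[2,2,-80],[0,0,0]],
    [[2,2,-120],[0,0,0]],
    [[2,2,-150],[0,0,0]],
    [[2,2,-168],[0,0,0]],
    [[2,2,-175],[0,0,0]],
    [[2,2,-175],[0,0,0]],
    [[2,2,-175],[0,0,0]]
  ]
}}

```text
time_s: 21.7
tool_pos: [0.5659, 0.2059, 0.0277]
tool_rot: [180.0, 0.1, 174.4]
force: [-0.2, -0.3, -1.0]
grip_width: 0.0275
```

Call:
{"name": "apply_moves", "arguments": {
  "targets": [
    [[0,0,0],[0,0,0]],
    [[0,0,0],[0,0,0]],
    [[0,0,0],[0,0,0]],
    [[0,0,0],[0,0,0]]
  ],
  "hand": 46
}}

```text
time_s: 22.1
tool_pos: [0.5651, 0.2065, 0.0271]
tool_rot: [180.0, 0.1, 174.5]
force: [-0.2, -0.4, 0.3]
grip_width: 0.0448
```

Call:
{"name": "apply_moves", "arguments": {
  "targets": [
    [[0,0,20],[0,0,0]],
    [[0,0,60],[0,0,0]],
    [[0,0,110],[0,0,0]],
    [[0,0,150],[0,0,0]],
    [[-10,-40,180],[0,0,0]],
    [[-20,-85,200],[0,0,0]],
    [[-20,-85,200],[0,0,0]],
    [[-20,-85,200],[0,0,0]]
  ]
}}

```text
time_s: 22.9
tool_pos: [0.5452, 0.1201, 0.2277]
tool_rot: [180.0, 0.1, 174.3]
force: [-0.8, 0.8, -0.1]
grip_width: 0.0461
```

```bash
python3 - <<'E'
from h import *
o=env.get_obs();print(o['time_s'],o['tool_pos'],o['tool_rot'],o['grip_width'])
B=(.5715,.2675,np.radians(-5.5))
for n in('wrist','side','scene'):
    p=shot(n);save(p,'y_'+n)
    print(n);
    if n=='wrist':castings(p,z=.024)
    for d in env.regions_of(p,'lid')[:2]:
        print('lid',d['conf'],d['rect'],fit(p,d['region'],LID,0,[.5,.005,-87]))
E
```

```text
22.9 [0.54519945 0.1200677  0.22765008] [1.79966738e+02 1.25528884e-01 1.74343390e+02] 0.04607601361449449
wrist
casting [ 0.5716  0.2692 -6.2136] iou 0.978 0.94
casting [ 0.5789  0.3357 -5.7802] iou 0.966 0.61
casting [ 0.5642  0.2057 -5.294 ] iou 0.973 0.59
lid 0.78 [94.5, 45.6, 277.4, 294.3] (array([ 5.05150031e-01,  1.83733360e-03, -8.70786113e+01]), np.float64(0.984))
side
lid 0.8 [301.7, 226.9, 387.2, 274.1] (array([ 5.04459706e-01,  4.16166994e-04, -8.68547037e+01]), np.float64(0.98))
lid 0.55 [249.5, 254.1, 349.6, 372.8] (array([ 0.56499057,  0.27699394, -5.33916338]), np.float64(0.582))
scene
lid 0.66 [295.1, 199.1, 376.5, 276.1] (array([ 5.04930857e-01,  4.65705869e-03, -8.74772573e+01]), np.float64(0.953))
lid 0.16 [346.9, 244.1, 469.6, 364.6] (array([ 0.56997556,  0.28047201, -6.35589086]), np.float64(0.585))
```

View pics/y_wrist.png

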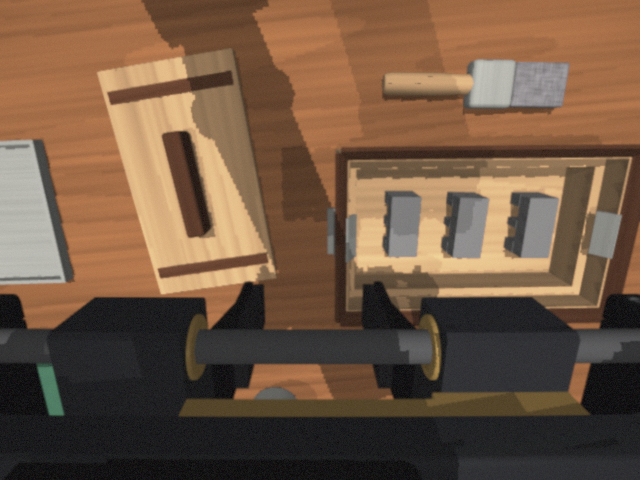

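All three castings stand flat in the box at (403,225), (467,225) and (535,225). The lid hasn't moved after all; the fits agree on (0.505, 0.002), yaw −87°. Next I grasp its handle.

Call:
{"name": "apply_moves", "arguments": {
  "targets": [
    [[-13,-40,-10],[0,0,0.08]],
    [[-26,-80,-30],[0,0,0.15]],
    [[-40,-118,-55],[0,0,0.15]],
    [[-40,-118,-100],[0,0,0.15]],
    [[-40,-118,-140],[0,0,0.15]],
    [[-40,-118,-160],[0,0,0.15]],
    [[-40,-118,-160],[0,0,0.15]],
    [[-40,-118,-160],[0,0,0.15]]
  ]
}}

```text
time_s: 24.05
tool_pos: [0.505, 0.0038, 0.0669]
tool_rot: [180.0, -0.0, -176.8]
force: [-0.5, -0.2, 0.8]
grip_width: 0.0456
```

```bash
python3 - <<'E'
from h import *
o=env.get_obs();print(o['time_s'],o['tool_pos'],o['tool_rot'],o['grip_width'])
for n in ('side','scene'):
    p=shot(n)
    for d in env.regions_of(p,'lid')[:1]: print('lid',d['conf'],fit(p,d['region'],LID,0,[.5,.005,-87]))
E
```

```text
24.05 [0.50503887 0.00378145 0.06688907] [ 1.79981140e+02 -6.27450295e-03 -1.76843632e+02] 0.04562924467827894
lid 0.74 (array([ 5.0e-01,  5.0e-03, -9.9e+01]), np.float64(0.0))
lid 0.59 (array([ 5.04877419e-01,  4.90029397e-03, -8.72326285e+01]), np.float64(0.951))
```

Call:
{"name": "apply_moves", "arguments": {
  "targets": [
    [[0,-1,-30],[0,0,0]],
    [[0,-1,-48],[0,0,0]],
    [[0,-1,-52],[0,0,0]],
    [[0,-1,-52],[0,0,0]],
    [[0,-1,-52],[0,0,0]]
  ]
}}

```text
time_s: 24.75
tool_pos: [0.5059, 0.0024, 0.0159]
tool_rot: [180.0, 0.1, -176.9]
force: [-0.6, 0.2, 0.2]
grip_width: 0.0458
```

Call:
{"name": "apply_moves", "arguments": {
  "targets": [
    [[0,0,0],[0,0,0]],
    [[0,0,0],[0,0,0]],
    [[0,0,0],[0,0,0]],
    [[0,0,0],[0,0,0]],
    [[0,0,0],[0,0,0]],
    [[0,0,0],[0,0,0]]
  ],
  "hand": 8,
  "squeeze": 45
}}

```text
time_s: 25.35
tool_pos: [0.5048, 0.0023, 0.0148]
tool_rot: [180.0, 0.0, -176.9]
force: [-0.6, -0.5, 0.9]
grip_width: 0.0178
```

Call:
{"name": "apply_moves", "arguments": {
  "targets": [
    [[0,0,20],[0,0,0]],
    [[0,0,60],[0,0,0]],
    [[0,0,105],[0,0,0]],
    [[0,0,150],[0,0,-0.1]],
    [[0,0,190],[0,0,-0.22]],
    [[0,20,190],[0,0,-0.35]],
    [[5,40,190],[0,0,-0.48]],
    [[10,60,190],[0,0,-0.61]]
  ]
}}

```text
time_s: 26.15
tool_pos: [0.5142, 0.0628, 0.2041]
tool_rot: [-180.0, -0.0, 147.8]
force: [0.7, 0.6, -2.5]
grip_width: 0.0175
```

Call:
{"name": "apply_moves", "arguments": {
  "targets": [
    [[8,30,0],[0,0,-0.13]],
    [[16,60,0],[0,0,-0.26]],
    [[24,90,0],[0,0,-0.39]],
    [[32,120,0],[0,0,-0.52]],
    [[40,150,0],[0,0,-0.65]],
    [[48,175,0],[0,0,-0.78]],
    [[54,195,0],[0,0,-0.91]],
    [[57,204,0],[0,0,-1.03]]
  ]
}}

```text
time_s: 26.95
tool_pos: [0.5707, 0.269, 0.2029]
tool_rot: [-179.9, -0.0, 89.0]
force: [-0.5, -0.5, -3.3]
grip_width: 0.0177
```

Call:
{"name": "apply_moves", "arguments": {
  "targets": [
    [[0,0,0],[0,0,-0.08]],
    [[0,0,0],[0,0,-0.08]],
    [[0,0,0],[0,0,-0.08]],
    [[0,0,0],[0,0,-0.08]]
  ]
}}

```text
time_s: 27.35
tool_pos: [0.5716, 0.2657, 0.2042]
tool_rot: [-180.0, 0.0, 84.6]
force: [0.8, 0.4, -2.1]
grip_width: 0.0177
```

```bash
python3 - <<'E'
from h import *
o=env.get_obs();print(o['time_s'],o['tool_pos'],o['tool_rot'],o['grip_width'],o['qpos'])
z=o['tool_pos'][2]-.0145
for n in('wrist','side','scene'):
    p=shot(n);save(p,'z_'+n)
    for d in env.regions_of(p,'lid')[:2]: print(n,d['conf'],d['rect'],fit(p,d['region'],LID,z,[.5715,.267,-5]))
E
```

```text
27.35 [0.57158065 0.26574909 0.20419551] [-1.79973990e+02  3.29893108e-02  8.46058626e+01] 0.017721387489996885 [-15.54938592  17.19840641 -14.59450327  87.20121211   4.41247572
  76.20380259 -35.96878701]
wrist 0.84 [150.9, 36.2, 475.5, 401.9] (array([ 0.57145781,  0.26559089, -5.36818501]), np.float64(0.769))
side 0.74 [249.1, 250.8, 329.2, 323.3] (array([ 0.57172045,  0.26609992, -4.38604125]), np.float64(0.759))
scene 0.73 [356.1, 222.9, 477.4, 329.2] (array([ 0.57027299,  0.26788227, -5.58271095]), np.float64(0.985))
```

View pics/z_wrist.png

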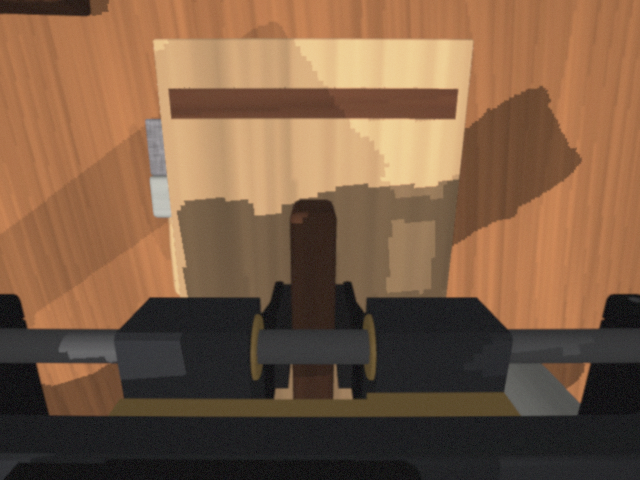

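The lid hangs level and square over the box (front edge at row 40), and the camera fits agree. Lowering it into the rim.

Call:
{"name": "apply_moves", "arguments": {
  "targets": [
    [[0,1,-35],[0,0,0]],
    [[0,1,-70],[0,0,0]],
    [[0,1,-90],[0,0,0]],
    [[0,1,-103],[0,0,0]],
    [[0,1,-112],[0,0,0]],
    [[0,1,-116],[0,0,0]],
    [[0,1,-118],[0,0,0]],
    [[0,1,-118],[0,0,0]]
  ]
}}

```text
time_s: 28.45
tool_pos: [0.5723, 0.2676, 0.0874]
tool_rot: [179.9, -0.0, 84.6]
force: [0.2, -0.8, -3.2]
grip_width: 0.018
```

```bash
python3 - <<'E'
from h import *
o=env.get_obs();print(o['time_s'],o['tool_pos'],o['tool_rot'],o['force'],o['wrist_torque'])
p=shot('side');save(p,'s6',[230,210,390,380]);a=cv2.imread('pics/s6.png')
p=shot('scene');save(p,'c6',[330,200,490,370]);b=cv2.imread('pics/c6.png')
cv2.imwrite('pics/p6.png',cv2.resize(np.hstack([a,b]),(800,425)))
E
```

```text
28.45 [0.57226903 0.26761676 0.08739527] [ 1.79922328e+02 -3.88436592e-02  8.45635638e+01] [ 0.2488913  -0.80893658 -3.18912969] [ 0.00571831  0.01315047 -0.07741309]
```

View pics/p6.png

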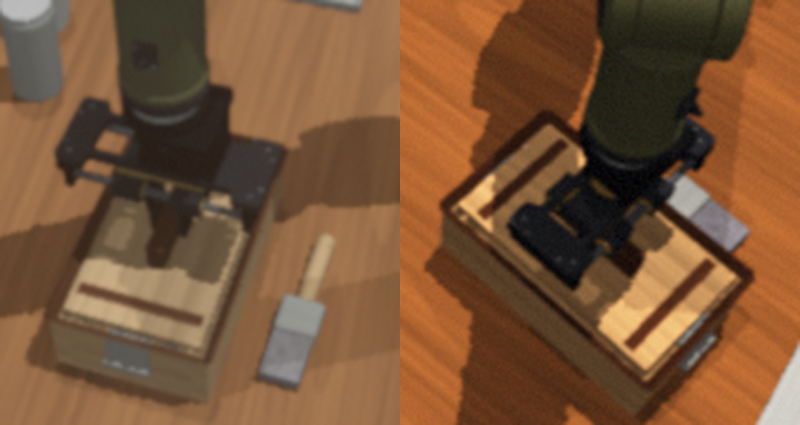

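The lid sits inside the rim all round. Lowering it onto the tongues.

Call:
{"name": "apply_moves", "arguments": {
  "targets": [
    [[0,0,-2],[0,0,0]],
    [[0,0,-4],[0,0,0]],
    [[0,0,-5],[0,0,0]],
    [[0,0,-6],[0,0,0]],
    [[0,0,-6],[0,0,0]]
  ]
}}

```text
time_s: 29.05
tool_pos: [0.5723, 0.2678, 0.0822]
tool_rot: [179.9, -0.0, 84.6]
force: [-2.4, -0.4, 5.4]
grip_width: 0.0181
```

Call:
{"name": "apply_moves", "arguments": {
  "targets": [
    [[0,0,0],[0,0,0]],
    [[0,0,0],[0,0,0]],
    [[0,0,0],[0,0,0]],
    [[0,0,20],[0,0,0]],
    [[0,0,60],[0,0,0]],
    [[0,0,90],[0,0,0]],
    [[0,0,90],[0,0,0]]
  ],
  "hand": 45
}}

```text
time_s: 29.75
tool_pos: [0.5745, 0.2689, 0.176]
tool_rot: [179.5, -0.3, 84.6]
force: [0.4, -0.4, 1.2]
grip_width: 0.0446
```

Call:
{"name": "apply_moves", "arguments": {
  "targets": [
    [[4,45,0],[0,0,0]],
    [[8,87,0],[0,0,0]],
    [[8,87,-30],[0,0,0]],
    [[8,87,-60],[0,0,0]],
    [[8,87,-70],[0,0,0]],
    [[8,87,-75],[0,0,0]],
    [[8,87,-75],[0,0,0]],
    [[8,87,-75],[0,0,0]]
  ],
  "hand": 0
}}

```text
time_s: 30.55
tool_pos: [0.5807, 0.3546, 0.0972]
tool_rot: [179.9, -0.1, 84.5]
force: [0.6, 0.3, 0.8]
grip_width: 0.0009
```

```bash
python3 - <<'E'
from h import *
o=env.get_obs();print(o['time_s'],o['tool_pos'],o['tool_rot'],o['force'],o['grip_width'])
for n in('side','scene'):
    p=shot(n)
    for z in(.069,):
        for d in env.regions_of(p,'lid')[:1]: print(n,d['conf'],d['rect'],fit(p,d['region'],LID,z,[.5715,.267,-5]))
    save(p,'t_'+n,[230,210,390,380] if n=='side' else [330,200,490,370])
cv2.imwrite('pics/p7.png',cv2.resize(np.hstack([cv2.imread('pics/t_side.png'),cv2.imread('pics/t_scene.png')]),(800,425)))
E
```

```text
30.55 [0.58066593 0.35460123 0.09719234] [ 1.79878977e+02 -8.21253802e-02  8.45341486e+01] [0.57602876 0.30663856 0.8225824 ] 0.0009024978208742797
side 0.65 [257.3, 265.1, 337.7, 354.0] (array([ 0.57091833,  0.26653107, -5.62043854]), np.float64(0.887))
scene 0.86 [353.8, 252.9, 453.3, 350.0] (array([ 0.57221995,  0.26931666, -5.87899541]), np.float64(0.909))
```

View pics/p7.png

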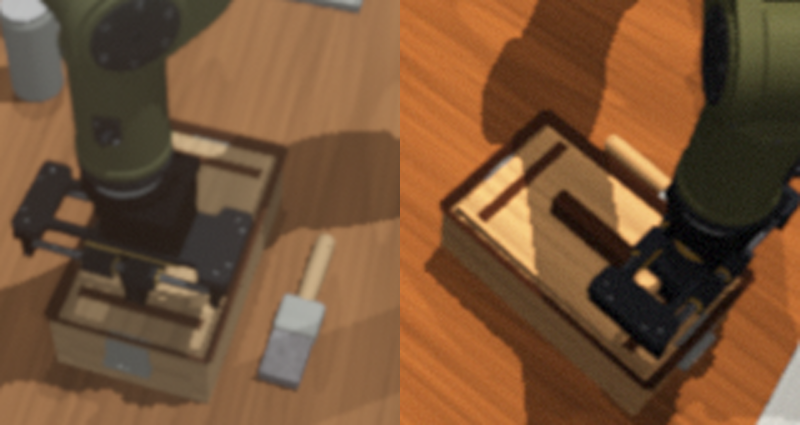

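The lid lies in the rim and the finger is above its far end. Pressing down gently.

Call:
{"name": "apply_moves", "arguments": {
  "targets": [
    [[0,2,-12],[0,0,0]],
    [[0,2,-18],[0,0,0]],
    [[0,2,-22],[0,0,0]],
    [[0,2,-26],[0,0,0]],
    [[0,2,-30],[0,0,0]],
    [[0,2,-34],[0,0,0]],
    [[0,2,-37],[0,0,0]],
    [[0,2,-37],[0,0,0]]
  ]
}}

```text
time_s: 31.55
tool_pos: [0.5798, 0.3564, 0.0593]
tool_rot: [180.0, 0.0, 84.6]
force: [-2.4, -1.8, 7.4]
grip_width: 0.0002
```

Call:
{"name": "apply_moves", "arguments": {
  "targets": [
    [[0,0,-2],[0,0,0]],
    [[0,0,-4],[0,0,0]],
    [[0,0,-5],[0,0,0]],
    [[0,0,-5],[0,0,0]]
  ]
}}

```text
time_s: 31.95
tool_pos: [0.5799, 0.3565, 0.0589]
tool_rot: [179.9, 0.0, 84.6]
force: [-8.3, -6.9, 27.2]
grip_width: 0.0011
```

The far end is down: the finger stopped at 59 mm with 27 N. Now the near end.

Call:
{"name": "apply_moves", "arguments": {
  "targets": [
    [[0,0,30],[0,0,0]],
    [[0,0,75],[0,0,0]],
    [[0,0,90],[0,0,0]],
    [[-5,-48,90],[0,0,0]],
    [[-9,-96,90],[0,0,0]],
    [[-13,-144,90],[0,0,0]],
    [[-17,-179,90],[0,0,0]],
    [[-17,-179,90],[0,0,0]]
  ]
}}

```text
time_s: 32.75
tool_pos: [0.5629, 0.1695, 0.1424]
tool_rot: [-180.0, 0.3, 84.0]
force: [-0.3, -0.1, 0.2]
grip_width: 0.0004
```

Call:
{"name": "apply_moves", "arguments": {
  "targets": [
    [[0,0,-35],[0,0,0]],
    [[0,0,-60],[0,0,0]],
    [[0,0,-68],[0,0,0]],
    [[0,0,-74],[0,0,0]],
    [[0,0,-80],[0,0,0]],
    [[0,0,-85],[0,0,0]],
    [[0,0,-88],[0,0,0]],
    [[0,0,-88],[0,0,0]]
  ]
}}

```text
time_s: 33.55
tool_pos: [0.5628, 0.1781, 0.0565]
tool_rot: [180.0, -0.0, 84.6]
force: [-2.6, -0.4, 5.8]
grip_width: 0.0006
```

Call:
{"name": "apply_moves", "arguments": {
  "targets": [
    [[0,0,-2],[0,0,0]],
    [[0,0,-4],[0,0,0]],
    [[0,0,-5],[0,0,0]],
    [[0,0,-5],[0,0,0]]
  ]
}}

```text
time_s: 33.95
tool_pos: [0.5629, 0.1781, 0.0563]
tool_rot: [180.0, 0.0, 84.6]
force: [-13.6, -3.7, 32.6]
grip_width: 0.0006
```

Call:
{"name": "apply_moves", "arguments": {
  "targets": [
    [[0,0,30],[0,0,0]],
    [[0,0,75],[0,0,0]],
    [[0,0,120],[0,0,0]],
    [[0,-40,150],[0,0,0]],
    [[-5,-88,170],[0,0,0]],
    [[-10,-136,175],[0,0,0]],
    [[-10,-136,175],[0,0,0]],
    [[-10,-136,175],[0,0,0]]
  ]
}}

```text
time_s: 34.75
tool_pos: [0.5529, 0.0397, 0.2258]
tool_rot: [179.9, -0.0, 84.4]
force: [-0.5, 1.1, -0.5]
grip_width: 0.0004
```

```bash
python3 - <<'E'
from h import *
o=env.get_obs();print(o['time_s'],o['tool_pos'],o['tool_rot'])
for n in('side','scene'):
    p=shot(n)
    for z in(.046,.069):
        for d in env.regions_of(p,'lid')[:1]: print(n,z,d['conf'],d['rect'],fit(p,d['region'],LID,z,[.5715,.267,-5]))
    save(p,'v_'+n,[230,230,390,380] if n=='side' else [330,230,490,380])
cv2.imwrite('pics/p8.png',cv2.resize(np.hstack([cv2.imread('pics/v_side.png'),cv2.imread('pics/v_scene.png')]),(800,375)))
p=shot('wrist');save(p,'v_w')
E
```

```text
34.75 [0.55290815 0.03970024 0.2258122 ] [ 1.79948125e+02 -4.80181944e-03  8.43547648e+01]
side 0.046 0.71 [259.2, 267.9, 337.6, 353.4] (array([ 0.569959  ,  0.2552761 , -3.86591327]), np.float64(0.924))
side 0.069 0.71 [259.2, 267.9, 337.6, 353.4] (array([ 0.566699  ,  0.26766795, -3.59616478]), np.float64(0.885))
scene 0.046 0.77 [354.7, 253.5, 462.1, 350.4] (array([ 0.56579581,  0.26790877, -5.05784896]), np.float64(0.965))
scene 0.069 0.77 [354.7, 253.5, 462.1, 350.4] (array([ 0.57555938,  0.26919153, -5.14367528]), np.float64(0.931))
```

View pics/p8.png

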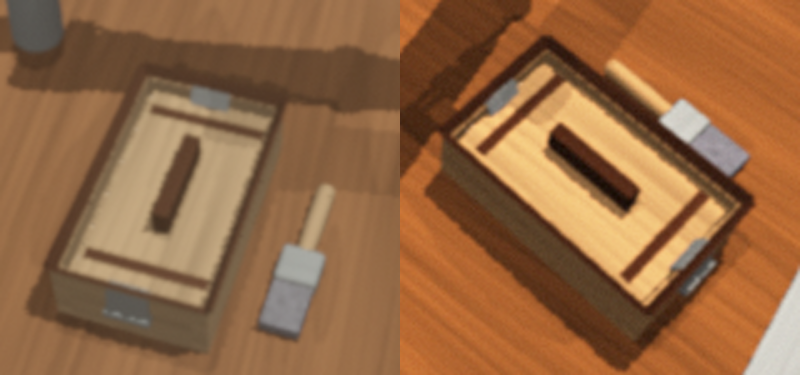

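The lid lies level in the collar with both steel tongues visible over its ends. Now for the tray and bay.

Call:
{"name": "apply_moves", "arguments": {
  "targets": [
    [[0,-35,0],[0,0,0.14]],
    [[0,-70,10],[0,0,0.28]],
    [[0,-105,20],[0,0,0.42]],
    [[0,-140,30],[0,0,0.56]],
    [[0,-175,40],[0,0,0.7]],
    [[0,-210,50],[0,0,0.84]],
    [[0,-245,60],[0,0,0.98]],
    [[0,-275,70],[0,0,1.12]]
  ],
  "hand": 45
}}

```text
time_s: 35.9
tool_pos: [0.5526, -0.2352, 0.2958]
tool_rot: [-180.0, -0.0, 149.1]
force: [-0.3, 0.1, 0.2]
grip_width: 0.0442
```

Call:
{"name": "apply_moves", "arguments": {
  "targets": [
    [[0,0,0],[0,0,0.14]],
    [[0,0,0],[0,0,0.28]],
    [[0,0,0],[0,0,0.42]],
    [[0,0,0],[0,0,0.5]],
    [[0,0,0],[0,0,0.5]],
    [[0,0,0],[0,0,0.5]]
  ]
}}

```text
time_s: 36.5
tool_pos: [0.5529, -0.2333, 0.2954]
tool_rot: [180.0, -0.0, 177.3]
force: [0.5, 0.5, -0.2]
grip_width: 0.045
```

```bash
cat >> h.py <<'E'
TT=np.vstack([TRAY,box3(.044,.016,.006,.036)+[-.118,0,0]])
E
python3 - <<'E'
from h import *
o=env.get_obs();print(o['time_s'],o['tool_pos'],o['tool_rot'],o['qpos'])
for n in('side','scene','wrist'):
    p=shot(n)
    for t in('tray','tab'):
        for d in env.regions_of(p,t)[:1]: print(n,t,d['conf'],d['rect'],fit(p,d['region'],TT,0,[.512,-.247,-2]))
print([(d['conf'],d['rect']) for d in env.regions_of(p,'caster')])
np.savez('cal.npz',W=p['W'],K=p['camera_matrix'],k1=p['k1']);save(p,'w8')
E
```

```text
36.5 [ 0.55293535 -0.23329725  0.29538951] [ 1.79983649e+02 -1.08433838e-02  1.77305349e+02] [ 22.18843361  10.96809316  -2.16337431  84.02622073   0.40065358
  85.02866577 107.33505983]
side tray 0.74 [323.8, 163.9, 398.9, 213.2] (array([ 0.51812901, -0.25100812, -2.90039627]), np.float64(0.937))
side tab 0.87 [326.8, 163.6, 400.1, 213.2] (array([ 0.51785782, -0.25065459, -3.01701007]), np.float64(0.946))
scene tray 0.75 [231.7, 159.1, 311.7, 224.9] (array([ 0.51574168, -0.24912861, -3.92631122]), np.float64(0.96))
scene tab 0.93 [233.3, 158.4, 316.0, 224.4] (array([ 0.51608997, -0.24663187, -3.7113878 ]), np.float64(0.97))
wrist tray 0.58 [212.5, 32.1, 386.3, 235.9] (array([ 0.51851139, -0.2502037 , -3.62578332]), np.float64(0.978))
wrist tab 0.78 [209.6, 29.6, 387.9, 233.5] (array([ 0.51812791, -0.25000007, -3.99969111]), np.float64(0.984))
[(0.63, [187.6, 255.6, 402.1, 397.8])]
```

View pics/w8.png

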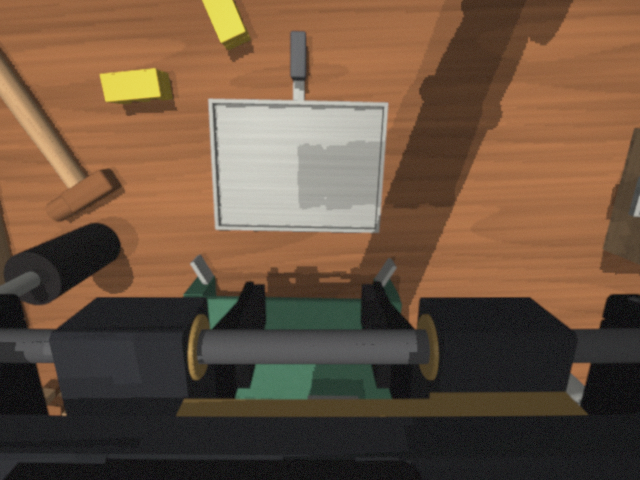

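The tray is empty, centred near (298,165) with its tab at (298,55). The guide plates show at (203,270) and (386,272), but the fingers hide the bay front, so I'll shift forward for one clear look.

Call:
{"name": "apply_moves", "arguments": {
  "targets": [
    [[40,-10,20],[0,0,0]],
    [[80,-20,25],[0,0,0]],
    [[110,-20,25],[0,0,0]],
    [[110,-20,25],[0,0,0]],
    [[110,-20,25],[0,0,0]]
  ]
}}

```text
time_s: 37.5
tool_pos: [0.6627, -0.2534, 0.3193]
tool_rot: [180.0, -0.1, 177.4]
force: [-0.6, -0.7, -0.4]
grip_width: 0.0456
```

```bash
python3 - <<'E'
from h import *
o=env.get_obs();print(o['time_s'],o['tool_pos'],o['tool_rot'])
p=shot('wrist')
for d in env.regions_of(p,'tab')[:1]: print('tab',d['conf'],d['rect'],fit(p,d['region'],TT,0,[.512,-.247,-2]))
np.savez('cal.npz',W=p['W'],K=p['camera_matrix'],k1=p['k1']);save(p,'w9',[120,60,480,330])
E
```

```text
37.5 [ 0.66269595 -0.25337688  0.31932907] [ 1.79959944e+02 -1.21138354e-01  1.77413666e+02]
tab 0.87 [221.4, 1.4, 401.7, 142.4] (array([ 0.51539196, -0.24995924, -3.6162588 ]), np.float64(0.996))
```

View pics/w9.png

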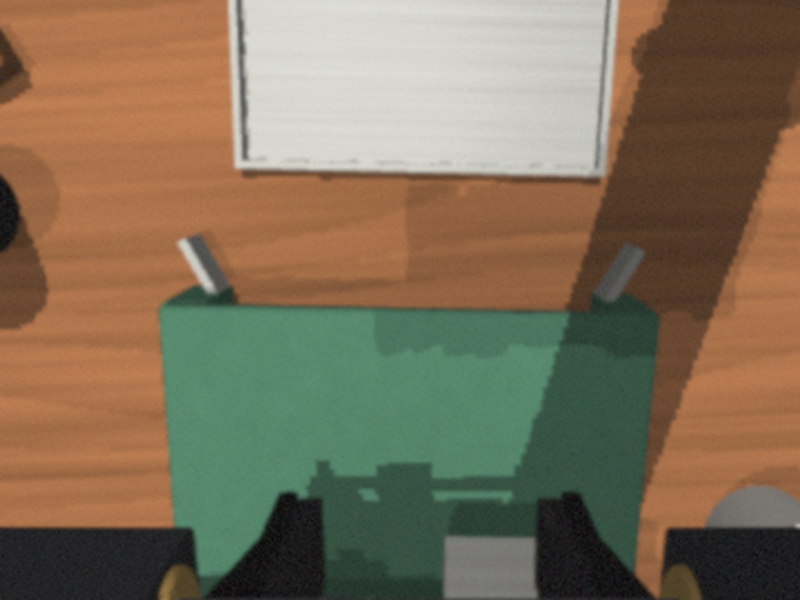

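```bash
python3 - <<'E'
from h import *
c=np.load('cal.npz');p=dict(W=c['W'],camera_matrix=c['K'],k1=float(c['k1']))
f=lambda x,y,z:onz(p,[[120+x*.45,60+y*.45]],z)[0]
a,b=f(162,309,.072),f(658,317,.072);print('roof',a,b,np.linalg.norm(a-b),(a+b)/2,'yaw',np.degrees(np.arctan2(*(b-a)[::-1]))-90)
a,b=f(185,238,.03),f(636,244,.03);print('guide tips',a,b,np.linalg.norm(a-b),(a+b)/2,np.degrees(np.arctan2(*(b-a)[::-1]))-90)
a,b=f(176,530,.072),f(640,540,.072);print('roof rear',a,b,np.linalg.norm(a-b),(a+b)/2,np.degrees(np.arctan2(*(b-a)[::-1]))-90)
a,b=f(238,165,.014),f(603,173,.014);print('tray back',a,b,np.linalg.norm(a-b),(a+b)/2,np.degrees(np.arctan2(*(b-a)[::-1]))-90)
E
```

```text
roof [ 0.6503439  -0.38496897] [ 0.66551459 -0.13919121] 0.2462455177650458 [ 0.65792924 -0.26208009] yaw -3.5321141452019447
guide tips [ 0.61955845 -0.38142795] [ 0.6336621  -0.14088505] 0.24095601020729154 [ 0.62661027 -0.2611565 ] -3.355557809799734
roof rear [ 0.76962767 -0.39366191] [ 0.78671788 -0.14495483] 0.24929357340313843 [ 0.77817277 -0.26930837] -3.9309692272563126
tray back [ 0.58345275 -0.35258632] [ 0.5965721  -0.15576855] 0.19725452877797367 [ 0.59001242 -0.25417744] -3.813544035672635
```

Call:
{"name": "apply_moves", "arguments": {
  "targets": [
    [[-48,2,0],[0,0,-0.02]],
    [[-96,4,0],[0,0,-0.02]],
    [[-144,6,0],[0,0,-0.02]],
    [[-190,8,-10],[0,0,-0.02]],
    [[-230,10,-35],[0,0,-0.02]],
    [[-264,11,-70],[0,0,-0.02]],
    [[-264,11,-118],[0,0,-0.02]],
    [[-264,11,-166],[0,0,-0.02]]
  ]
}}

```text
time_s: 38.4
tool_pos: [0.3974, -0.2434, 0.1552]
tool_rot: [-179.9, 0.3, 176.1]
force: [0.9, 0.3, -0.4]
grip_width: 0.045
```

Call:
{"name": "apply_moves", "arguments": {
  "targets": [
    [[0,0,-40],[0,0,0]],
    [[0,0,-65],[0,0,0]],
    [[0,0,-65],[0,0,0]],
    [[0,0,-65],[0,0,0]]
  ]
}}

```text
time_s: 38.8
tool_pos: [0.3985, -0.243, 0.0908]
tool_rot: [-180.0, 0.1, 176.2]
force: [0.4, -0.2, 0.7]
grip_width: 0.0452
```

```bash
python3 - <<'E'
from h import *
o=env.get_obs();print(o['time_s'],o['tool_pos'],o['tool_rot'],o['qpos'])
p=shot('side')
for d in env.regions_of(p,'tab')[:1]: print('tab',d['conf'],d['rect'],fit(p,d['region'],TT,0,[.512,-.247,-2]))
E
```

```text
38.8 [ 0.3985194  -0.24299489  0.09077846] [-1.79974194e+02  6.75826760e-02  1.76195108e+02] [ 2.75465958e+01  2.63366286e+00  5.81226672e-01  1.17468886e+02
 -3.58896960e-02  5.98253784e+01  1.14340304e+02]
tab 0.66 [325.6, 165.1, 403.0, 213.3] (array([ 0.51790581, -0.25099296, -2.26473816]), np.float64(0.912))
```

Call:
{"name": "apply_moves", "arguments": {
  "targets": [
    [[0,0,-40],[0,0,0]],
    [[0,0,-68],[0,0,0]],
    [[0,0,-76],[0,0,0]],
    [[0,0,-76],[0,0,0]],
    [[0,0,-76],[0,0,0]]
  ]
}}

```text
time_s: 39.4
tool_pos: [0.4002, -0.2435, 0.0154]
tool_rot: [-179.9, 0.2, 176.2]
force: [1.0, -0.6, 0.2]
grip_width: 0.0449
```

Call:
{"name": "apply_moves", "arguments": {
  "targets": [
    [[0,0,0],[0,0,0]],
    [[0,0,0],[0,0,0]],
    [[0,0,0],[0,0,0]],
    [[0,0,0],[0,0,0]],
    [[0,0,0],[0,0,0]],
    [[0,0,0],[0,0,0]],
    [[0,0,0],[0,0,0]]
  ],
  "hand": 8,
  "squeeze": 30
}}

```text
time_s: 40.1
tool_pos: [0.3988, -0.2427, 0.0138]
tool_rot: [180.0, 0.0, 176.2]
force: [-0.5, 0.3, 3.3]
grip_width: 0.016
```

Call:
{"name": "apply_moves", "arguments": {
  "targets": [
    [[6,-2,0],[0,0,0]],
    [[14,-4,0],[0,0,0]],
    [[22,-5,0],[0,0,0]],
    [[30,-5,0],[0,0,0]],
    [[38,-6,0],[0,0,0]],
    [[44,-6,0],[0,0,0]],
    [[44,-6,0],[0,0,0]]
  ]
}}

```text
time_s: 40.8
tool_pos: [0.4428, -0.2492, 0.0138]
tool_rot: [-180.0, -0.0, 176.2]
force: [-2.5, 0.2, 3.5]
grip_width: 0.0159
```

```bash
python3 - <<'E'
from h import *
o=env.get_obs();print(o['time_s'],o['tool_pos'],o['tool_rot'],o['force'],o['grip_width'])
for n in('side','scene','wrist'):
    p=shot(n)
    for d in env.regions_of(p,'tab')[:1]: print(n,d['conf'],d['rect'],fit(p,d['region'],TT if n!='wrist' else TRAY,0,[.557,-.253,-3]))
save(p,'w10')
E
```

```text
40.8 [ 0.44277355 -0.24918571  0.01380357] [-1.79986187e+02 -3.49520559e-02  1.76218151e+02] [-2.454729    0.15160568  3.50985795] 0.01585194981793818
side 0.6 [310.0, 163.0, 383.3, 209.8] (array([ 0.56381286, -0.25702392, -2.90571905]), np.float64(0.933))
scene 0.71 [220.2, 166.1, 300.4, 233.8] (array([ 0.55829699, -0.25508901, -4.24840585]), np.float64(0.884))
wrist 0.94 [119.3, 255.7, 509.7, 400.3] (array([ 0.52700157, -0.27232368, 51.36233808]), np.float64(0.495))
```

Call:
{"name": "apply_moves", "arguments": {
  "targets": [
    [[14,-1,0],[0,0,0]],
    [[28,-2,0],[0,0,0]],
    [[42,-3,0],[0,0,0]],
    [[56,-4,0],[0,0,0]],
    [[70,-5,0],[0,0,0]],
    [[84,-5,0],[0,0,0]],
    [[98,-6,0],[0,0,0]],
    [[98,-6,0],[0,0,0]]
  ]
}}

```text
time_s: 41.9
tool_pos: [0.5424, -0.2545, 0.0136]
tool_rot: [180.0, 0.1, 176.3]
force: [2.5, -1.7, 1.8]
grip_width: 0.0161
```

Call:
{"name": "apply_moves", "arguments": {
  "targets": [
    [[12,-1,0],[0,0,0]],
    [[24,-2,0],[0,0,0]],
    [[36,-2,0],[0,0,0]],
    [[46,-3,0],[0,0,0]],
    [[56,-4,0],[0,0,0]],
    [[64,-4,0],[0,0,0]],
    [[64,-4,0],[0,0,0]]
  ]
}}

```text
time_s: 42.6
tool_pos: [0.6045, -0.2588, 0.0138]
tool_rot: [180.0, -0.0, 176.2]
force: [-2.0, -0.3, 4.8]
grip_width: 0.0155
```

Call:
{"name": "apply_moves", "arguments": {
  "targets": [
    [[3,0,0],[0,0,0]],
    [[6,0,0],[0,0,0]],
    [[8,-1,0],[0,0,0]],
    [[10,-1,0],[0,0,0]],
    [[10,-1,0],[0,0,0]]
  ]
}}

```text
time_s: 43.1
tool_pos: [0.6128, -0.2597, 0.0138]
tool_rot: [180.0, -0.2, 176.2]
force: [-5.9, 0.7, 7.8]
grip_width: 0.0159
```

Call:
{"name": "apply_moves", "arguments": {
  "targets": [
    [[2,0,0],[0,0,0]],
    [[4,0,0],[0,0,0]],
    [[4,0,0],[0,0,0]]
  ]
}}

```text
time_s: 43.4
tool_pos: [0.6156, -0.26, 0.0138]
tool_rot: [180.0, -0.3, 176.2]
force: [-9.0, 1.6, 10.4]
grip_width: 0.0156
```

Call:
{"name": "apply_moves", "arguments": {
  "targets": [
    [[2,0,0],[0,0,0]],
    [[4,0,0],[0,0,0]],
    [[4,0,0],[0,0,0]],
    [[4,0,0],[0,0,0]]
  ],
  "squeeze": 50
}}

```text
time_s: 43.8
tool_pos: [0.6157, -0.26, 0.0138]
tool_rot: [179.9, -0.8, 176.1]
force: [-18.9, 2.8, 18.2]
grip_width: 0.0158
```

```bash
python3 - <<'E'
from h import *
o=env.get_obs();print(o['time_s'],o['tool_pos'],o['tool_rot'],o['force'],o['grip_width'])
for n in('side','scene'):
    p=shot(n);print(n,[(d['conf'],d['rect']) for d in env.regions_of(p,'tab')[:2]])
    im=p['image'].copy()
    cv2.polylines(im,[np.int32(proj(p,pose(TRAY[[1,3,7,5]],.7328,-.2668,np.radians(-3.6),0)))],True,(255,0,0))
    save(p,'h_'+n,[220,120,420,270] if n=='side' else [130,140,330,290],im)
cv2.imwrite('pics/p9.png',cv2.resize(np.hstack([cv2.imread('pics/h_side.png'),cv2.imread('pics/h_scene.png')]),(800,300)))
E
```

```text
43.8 [ 0.6156628  -0.25996268  0.0138037 ] [179.91664468  -0.78180197 176.14489595] [-18.93629086   2.81951441  18.16364549] 0.01578690557709208
side [(0.67, [305.6, 178.9, 313.1, 192.2]), (0.38, [230.8, 192.6, 259.0, 223.6])]
scene [(0.39, [99.7, 180.9, 270.8, 309.7])]
```

View pics/p9.png

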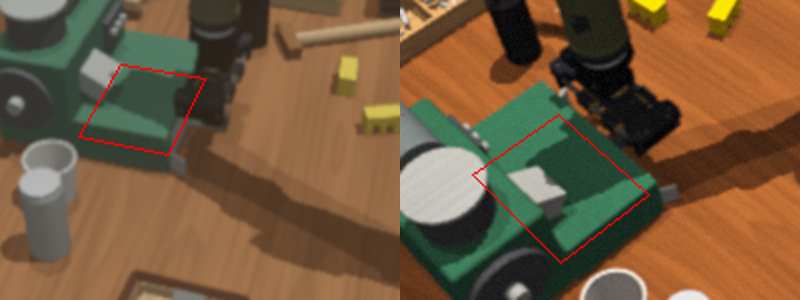

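The tray stopped at 615.7 mm with the force rising to 19 N, matching the predicted home tab position (615 mm). I ease off, release and back away.

Call:
{"name": "apply_moves", "arguments": {
  "targets": [
    [[-2,0,0],[0,0,0]],
    [[-2,0,0],[0,0,0]]
  ]
}}

```text
time_s: 44.2
tool_pos: [0.6157, -0.26, 0.0138]
tool_rot: [179.9, -0.5, 176.2]
force: [-13.6, 1.5, 13.3]
grip_width: 0.0153
```

Call:
{"name": "apply_moves", "arguments": {
  "targets": [
    [[0,0,0],[0,0,0]],
    [[0,0,0],[0,0,0]],
    [[0,0,0],[0,0,0]],
    [[0,0,0],[0,0,0]],
    [[0,0,20],[0,0,0]],
    [[0,0,60],[0,0,0]],
    [[-10,0,105],[0,0,0]],
    [[-25,0,150],[0,0,0]]
  ],
  "hand": 45
}}

```text
time_s: 45.0
tool_pos: [0.596, -0.2589, 0.1644]
tool_rot: [180.0, -0.0, 176.3]
force: [-0.2, -0.1, 0.4]
grip_width: 0.0449
```

Call:
{"name": "apply_moves", "arguments": {
  "targets": [
    [[0,0,45],[0,0,0]],
    [[20,0,90],[0,0,0]],
    [[50,0,130],[0,0,0]],
    [[75,0,150],[0,0,0]],
    [[75,0,150],[0,0,0]],
    [[75,0,150],[0,0,0]]
  ]
}}

```text
time_s: 45.6
tool_pos: [0.6709, -0.2594, 0.3126]
tool_rot: [180.0, -0.1, 176.3]
force: [-0.3, 0.7, -1.0]
grip_width: 0.045
```

```bash
python3 - <<'E'
from h import *
o=env.get_obs();print(o['time_s'],o['tool_pos'],o['tool_rot'],o['force'])
p=shot('wrist');print([(d['conf'],d['rect']) for d in env.regions_of(p,'tab')[:2]])
np.savez('cal.npz',W=p['W'],K=p['camera_matrix'],k1=p['k1']);save(p,'w11',[120,20,480,290])
T=box3(.044,.016,.006,.036)
for d in env.regions_of(p,'tab')[:1]: print(fit(p,d['region'],T,0,[.615,-.26,-3.6]))
E
```

```text
45.6 [ 0.67089252 -0.25936232  0.31260414] [ 1.79977982e+02 -6.23230136e-02  1.76273873e+02] [-0.26347359  0.66908034 -1.00574674]
[(0.56, [231.8, 135.3, 390.0, 192.4])]
(array([ 0.63614147, -0.28738921, 22.22917388]), np.float64(0.128))
```

View pics/w11.png

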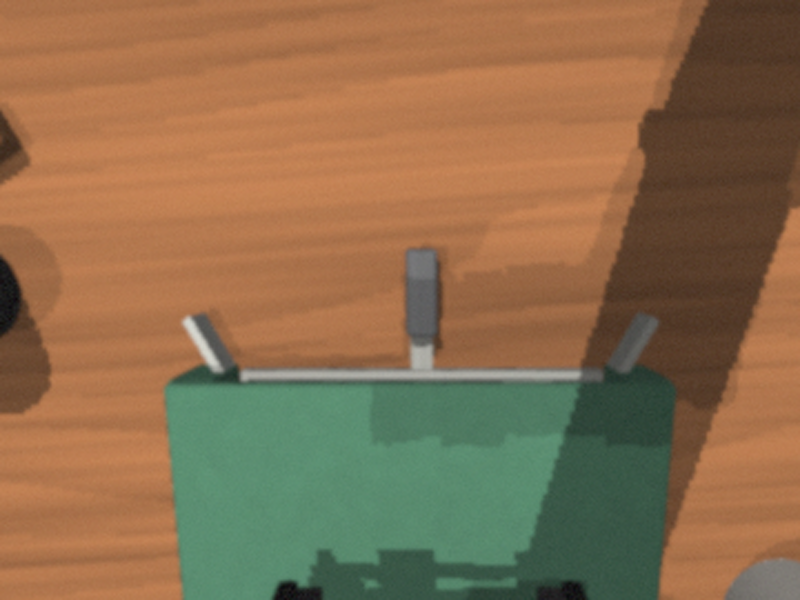

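The tray's front wall lies parallel to the bay's front edge (row 375) and level with the mouth, tab centred. One last check of the whole scene before handing in.

```bash
python3 - <<'E'
from h import *
p=shot('side');save(p,'fs',[210,100,490,380])
q=shot('scene');save(q,'fc',[100,90,500,390])
a=cv2.imread('pics/fs.png');b=cv2.imread('pics/fc.png')
cv2.imwrite('pics/final.png',np.hstack([cv2.resize(a,(400,400)),cv2.resize(b,(400,400))]))
E
```

```text
(no output)
```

View pics/final.png

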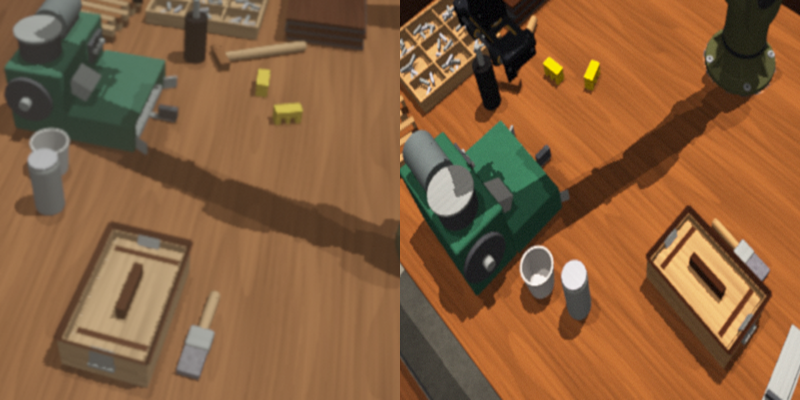

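The lid is closed under both tongues, the tray is home, and everything else looks undisturbed. Handing in.

```bash
python3 -c "
from cell import env
print(env.sign_off())"
```

```text
the job is handed in; nothing more can be done
None
```

The job is done and handed in at about 46 s of the 210 s allowed.

- **Castings:** there were three in the tray. All three now stand upright in one layer in the box, about 65 mm apart. The yellow look-alikes were left alone.
- **Lid:** I pressed both ends down, about 27 N on the far end and 33 N on the near end. The finger stopped at 59 mm on the far end while the near end was still up, then at 56 mm on the near end, which is the seated height. The last pictures show both tongues over the lid.
- **Tray:** I slid it in by its tab until it stopped against the back at about 19 N. The tab stopped at x = 615.7 mm against a predicted 615 mm, and the front wall is parallel to the mouth and level with it.

**Checks that disagreed:**
- **Lid height:** outline fits of the seated lid were not conclusive. The side camera's fit was about 12 mm off along the box's length. I relied on the finger heights and the pictures instead.
- **Tab:** the final automatic fit of the tab failed because it picked the wrong image region, so the tray check rests on the stop position, the force and the picture.
- **Box position:** camera estimates differed by about 2 mm.

No slackened grip or knocked part was noticed.

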